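# Hook the tube rack into the incubator dock

## Task

The tube rack is pushed back under the clear shelf: without touching it or the dock's bar with the gripper, pick up the hook tool by its handle, drop its pin into the rack's wire loop and gently drag the rack upright into the dock until it has pushed the stiff contact bar fully in, then keep it pressed there for about a second with a steady pull of about 12 N, never more than 17 N on the rack. Do not push the bar with the hook itself. Then unhook, leaving the rack home, stand the hook upright on the bench on its handle clear of dock and rack, let go, and leave everything else undisturbed.

Things in the scene. Friction and masses are not known exactly. Their poses are not given: they have to be found in the camera images.
- hook_grip (a point): Where to grip the hook tool: on the centre plane of its handle, 20 mm ahead of the handle's middle and 24 above its underside, near the centre of mass. Axes: x along the tool towards its hooked end, z up. The rod runs level, its axis 12 above this point, and bends straight down into a pin 175 ahead of it
- hook_tip (a point): Bottom end of the hook's downward pin, 6 mm thick: 175 mm ahead of hook_grip along the tool's x and 18 below it, so 6 above the bench while the tool stands; same axes. The free pin below the rod is 27 long
- hook: Hook tool, about 0.14 kg: black box handle 90 mm long (x) x 26 wide (y) x 40 high, standing upright on the bench, with a 6 mm steel rod out of its front end. Origin in the middle of the handle's underside; x towards the hooked end, z up
- rack: Pale blue tube rack, a block 80 (x) x 100 (y) x 56 mm high with three capped tubes rising to 94; about 0.28 kg (varies), slides on the bench at about 1 to 4 N. Origin in the middle of its underside; x points away from its loop, z up. Starts 60 to 75 mm out from the dock's origin, up to 12 aside, up to 0.2 rad askew
- rack_loop (a point): Middle of the opening of the level steel wire loop on the rack's near face: 52 mm towards -x of the rack's origin, 44 above the bench; rack's axes. Wire 5 thick. Opening 22 long (x, 12 either way) and about 28 wide (y), narrowing to a rounded near end, where the pulling pin's middle stands about 7 to 10 towards -x of this point
- dock: Grey dock fixed to the bench. Origin on the bench midway between its rails, within 12 mm (along x) of where the rack's origin stands when fully home: its end unit is clamped at a setting that differs each time and is not measured. x points out of the mouth, away from the robot; z up. Rails 30 mm high, inner faces 106 apart, x = -95 to 0, then flaring to 155 apart at x = 30
- dock_shelf (a point): Middle of the clear shelf over the far part of the dock: 105 mm towards +x of the dock's origin, underside 150 above the bench, 115 (x) x 245 (y), on four 10 mm posts 45 before and behind and 112 to either side; dock's axes
- bar (a joint): Pale contact bar on the end unit (aluminium cross-piece 20 mm high with two blocks 54 high, 24 to 50 aside, at dock x = -88 to -44; the hook's rod passes between them). Its two pads, 37 aside and up to 52 high on a strip 19 high, meet the rack's near face. 0 = out, 0.010 m = fully in (dock's -x) on a hard stop. 3 N of dry friction, no spring; starts at 0 to 3 mm
- timer: Bystander, leave alone: pale bench timer 75 x 95 x 20; origin under its middle
- cassette0: Bystander, leave alone: white flat test cassette 70 x 22 x 6; origin under its middle
- cassette1: Bystander, leave alone: a second such cassette; origin under its middle
- jar: Bystander, leave alone: white capped jar, 54 across, 60 high; origin under its middle
- reagent: Bystander, leave alone: small white bottle, 34 across, 75 high; origin under its middle
- cup: Bystander, leave alone: clear open cup, 70 across, 60 high; origin under its middle
- vial: Bystander, leave alone: amber vial, 22 across, 45 high; origin under its middle

How it is judged:
By the outcome, as a careful person would: the job done as asked, in the order asked, and still so for the second after the job is handed in, with the robot touching nothing.
It also fails if it takes over 67 s, if anything falls off the work surface, if the arm or the gripper's body presses on something with over 40 N, if the wrist force passes 120 N, or if a joint passes its speed limit or range.

## Robot

A 7-joint arm with a two-finger parallel gripper is mounted at the origin on the work surface. World frame = base frame: x ahead of the robot, y to its left, z up, the work surface at z = 0. Lengths are in m, angles in rad, forces in N, time in s.
With the tool pointing down it reaches from about 0.425 to 1.025 m from the base axis. Payload 3.6 kg.
Tool frame: the origin (TCP) lies on the centre line of the jaws, within the pads' length; the fingertips stand 19 mm ahead of it and the grasp point (between the pads) is the TCP; z points along the fingers, x is the direction in which the jaws open and shut, and the axes are right-handed (so a half turn about z gives the same grasp; the last joint's range is limited). The gripper opens to 85 mm and grips with 20 to 120 N. Pads are 22 mm wide; open, the fingers measure 114 mm over their backs; the gripper's body (76 mm by 85 mm) begins 54 mm behind the grasp point. The pads swing forward as they close: fully open they stand 13 mm farther back than shut.
Start: joints at [-1.371, 0.591, 0.048, 1.609, -0.033, 0.943, -0.034], TCP at [0.209, 0.694, 0.25] pointing down, gripper open.
Joint ranges: [-2.69, 2.69], [-0.47, 2.24], [-1.27, 1.36], [0.19, 2.51], [-1.53, 4.68], [0.08, 2.07], [-3.09, 3.09]. Speed limits (rad/s): [2.57, 2.57, 3.14, 3.14, 3.14, 3.14, 3.14].

## Interface

Orientations are given as a rotation vector (axis times angle).
In Python, from rig import robot, cams gives the robot as it stands.
- The arm moves only by the shell command python3 -m pendant 'ROWS' [OPENING] [FORCE]. ROWS is JSON, one flat list of numbers, 4 for each row, row after row: the shift along the tool's x, y, z in cm, then the turn about the tool's z in rad. In form: [x, y, z, yaw, x, y, z, yaw, ...]. A call has 1 to 12 rows; each row is the pose to reach, as a shift and turn from the pose measured when the call began, along the tool's axes at that moment; what a row does not reach only later rows make up. A row lasts 1/12 s, in which the tool goes at most 41.7 mm and 7.16 degrees, less where a joint would pass 70% of its speed; a pose out of reach is approached as far as the arm can. A call with a gripper value outside its range is refused whole. OPENING is the closure in counts, from 0 (fully open) to 255 (shut), set as the call begins (- or left out, the last holds). The fingers move at their own pace and stop on an object; FORCE is the grip in N (left out, the last holds). Time passes only in rows, so rows that repeat a pose let the fingers close. It gives the time, the measured TCP pose, the force and the opening at its end, in the units of the state.
- robot.observe(): the state, without advancing time (a new reading comes with each control period).
- cams.grab_frame(name): name is "scene" or "top"; returns a dict with "image" (400x640x3 uint8, red, green, blue), "depth" (400x640 float32, m along the optical axis (not along the pixel's ray), 0 where there is no reading), "K" (3x3 intrinsics, pixels), "rvec" (rotation vector, rad) and "tvec" (3), from world to camera coordinates, as OpenCV has them. Camera axes: x right, y down, z forward; pixel columns grow to the right and rows downward; lengths in m; the calibration is good to about 2 mm. A picture is of the moment at which its call begins.
- robot.sign_off(): hands the job in, once; it reports no verdict.
The state is a dict: "clock": time; "joint_pos": joint angles; "qvel": joint speeds; "joint_efforts": joint torques, N m; "position": TCP position; "tcp_rot": TCP orientation; "wrist_force": force on the tool from outside, world axes, zero at the start; "torque": the same for the moment, N m; "gripper_width": finger opening in m.
Only numpy, scipy, OpenCV 4.12 (cv2) and the standard library are available. Lean on these libraries where they do the work, as an engineer would, in place of code of your own. Each camera call takes 0.05 s, during which the arm holds its last target.

## Working session

There is one attempt and no reset: what is moved stays moved. The work goes in short steps, Python scripts to look and compute and a shell command to move; the robot and the scene stay as the last step left them, time stands still between calls to the robot, and variables do not carry over. Pictures are saved under pics/ and viewed, and the job is handed in when it is done.

```bash
ls; mkdir -p pics; python3 - <<'E'
from rig import robot,cams
import cv2,pickle
print(robot.observe())
for n in("scene","top"):
    f=cams.grab_frame(n); cv2.imwrite(f"pics/{n}0.png",f["image"][:,:,::-1]); pickle.dump(f,open(f"{n}0.pkl","wb")); print(n,f["K"],f["rvec"],f["tvec"])
E
```

```text
pics
{'clock': 0.0, 'joint_pos': array([-1.37148566,  0.5920827 ,  0.0483195 ,  1.60986541, -0.03329158,
        0.94268983, -0.03371113]), 'qvel': array([-3.23902431e-04,  7.07471642e-04, -1.19176932e-03, -5.38344706e-05,
       -1.17328395e-04, -8.64284798e-04,  1.79062017e-04]), 'joint_efforts': array([ 5.46245410e-04, -5.48687875e+01,  1.54598605e+00, -1.98133028e+01,
        9.29002825e-03,  8.68192466e-03,  3.06976055e-06]), 'position': array([0.20904177, 0.69337163, 0.24915154]), 'tcp_rot': array([ 2.52052987,  1.8728133 , -0.00268388]), 'wrist_force': array([-0.13831737, -0.2705201 ,  0.45280329]), 'torque': array([ 0.00250785, -0.03741009,  0.03845509]), 'gripper_width': 0.08511391458815784}
scene [[382.60192339   0.         318.77006684]
 [  0.         382.60192339 202.95286797]
 [  0.           0.           1.        ]] [ 2.26750902 -0.45723283  0.22501938] [-0.55281067  0.25889935  0.92703254]
top [[396.16259942   0.         313.2058173 ]
 [  0.         396.16259942 193.65548313]
 [  0.           0.           1.        ]] [ 2.14052382 -2.19278776  0.14179047] [0.0329235  0.62054409 1.1829535 ]
```

View pics/scene0.png

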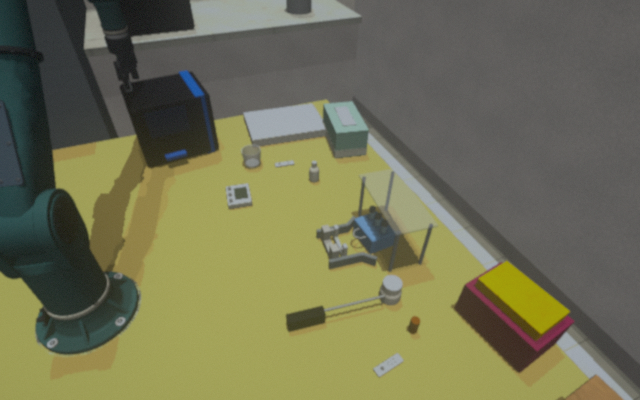

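View pics/top0.png

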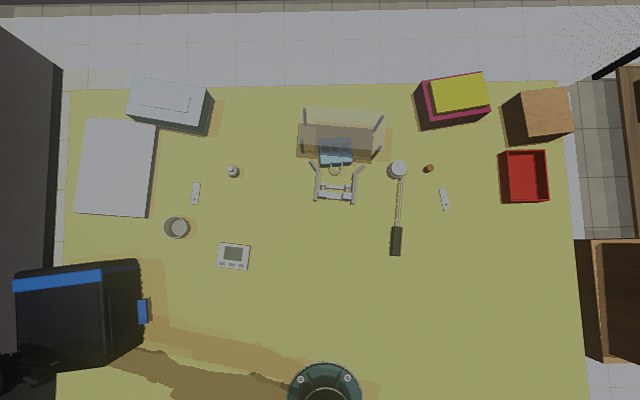

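The scene view shows the hook handle at about (306,318) and the dock and rack at about (370,230). In the top view the handle is at (396,241), the rod runs up to about (401,180) by the jar at (397,170), the dock is at (336,185), and the rack is at (335,152) under the shelf.

```bash
cat > h.py <<'E'
import cv2,numpy as np,pickle
from scipy.spatial.transform import Rotation as R
def load(n): return pickle.load(open(n+".pkl","rb"))
def ray(f,u,v):
    Rm=cv2.Rodrigues(f["rvec"])[0]; d=Rm.T@np.linalg.inv(f["K"])@np.array([u,v,1.]); c=-Rm.T@f["tvec"]; return c,d
def plane(f,u,v,z):
    c,d=ray(f,u,v); return c+d*(z-c[2])/d[2]
def proj(f,p):
    return cv2.projectPoints(np.array(p,float).reshape(-1,3),f["rvec"],f["tvec"],f["K"],None)[0].reshape(-1,2)
def grab(n,tag):
    from rig import cams
    f=cams.grab_frame(n); pickle.dump(f,open(f"{n}{tag}.pkl","wb")); return f
def crop(f,u0,v0,u1,v1,k,out):
    im=f["image"][v0:v1,u0:u1,::-1]; im=cv2.resize(im,None,fx=k,fy=k,interpolation=cv2.INTER_CUBIC)
    for u in range((u0+9)//10*10,u1,10): cv2.line(im,((u-u0)*k,0),((u-u0)*k,8 if u%50 else 18),(0,0,255),1)
    for v in range((v0+9)//10*10,v1,10): cv2.line(im,(0,(v-v0)*k),(8 if v%50 else 18,(v-v0)*k),(0,0,255),1)
    cv2.imwrite(out,im)
E
python3 - <<'E'
from h import *
f=load("top0"); crop(f,290,100,440,265,5 if 0 else 3,"pics/t1.png")
crop(f,290,95,420,215,5,"pics/t2.png")
f=load("scene0"); crop(f,280,160,440,280,5,"pics/s1.png")
crop(f,270,270,430,380,5,"pics/s2.png")
E
```

```text
(no output)
```

View pics/t2.png

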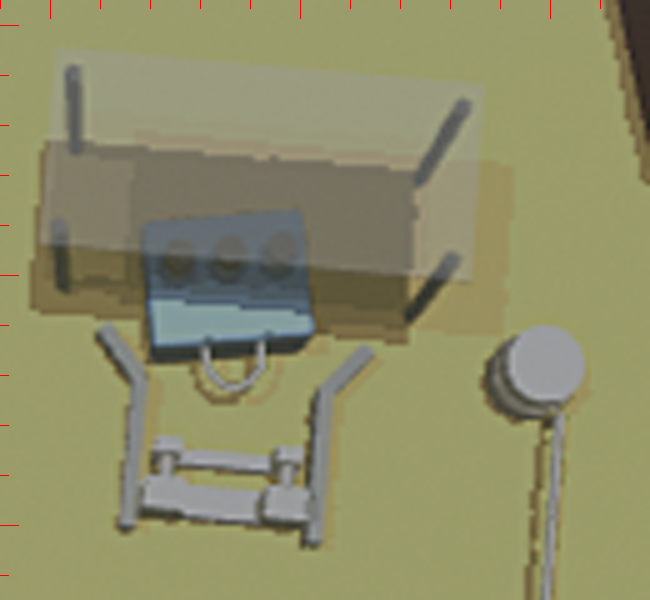

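View pics/s1.png

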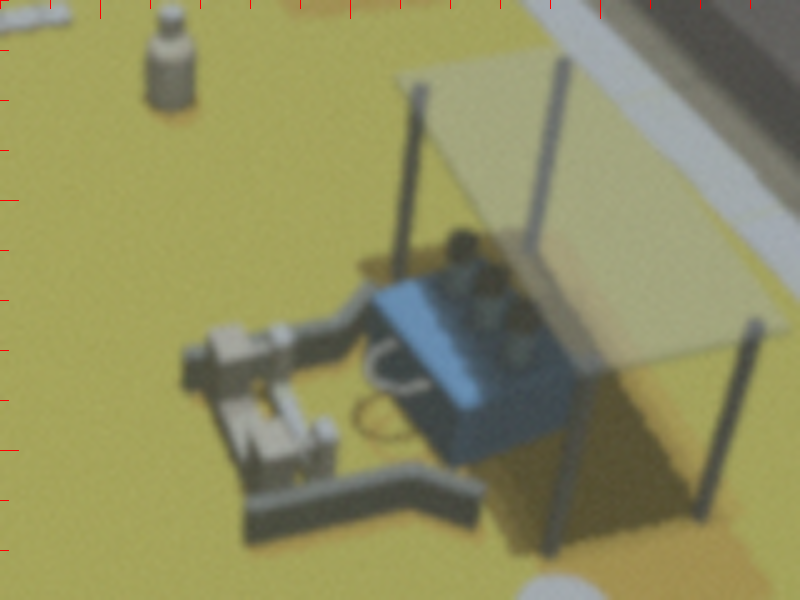

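View pics/s2.png

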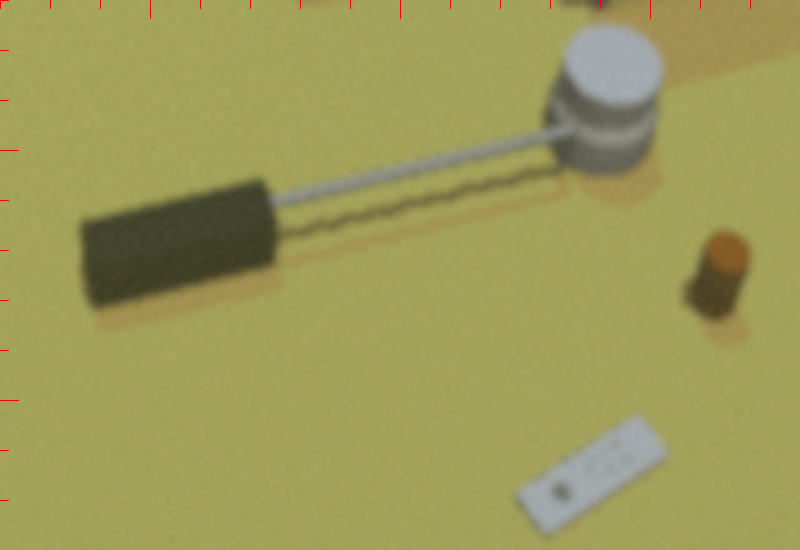

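View pics/t1.png

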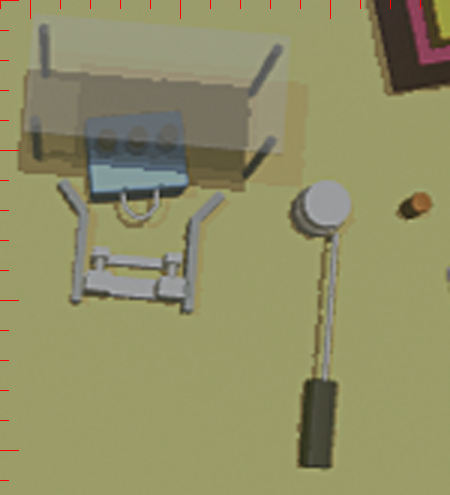

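The crops show the rack askew with its loop at top pixel (337,172), still short of the dock's rails. The rod's hooked end sits right beside the jar at top pixel (401,183). Next I'll measure positions from the images and depth.

```bash
cat >> h.py <<'E'
def cloud(f):
    d=f["depth"]; H,W=d.shape; u,v=np.meshgrid(np.arange(W),np.arange(H)); K=f["K"]
    p=np.stack([(u-K[0,2])/K[0,0]*d,(v-K[1,2])/K[1,1]*d,d],-1); Rm=cv2.Rodrigues(f["rvec"])[0]
    w=(p-f["tvec"])@Rm; w[d==0]=np.nan; return w
E
python3 - <<'E'
from h import *
for n in("top0","scene0"):
    f=load(n); w=cloud(f); hsv=cv2.cvtColor(f["image"],cv2.COLOR_RGB2HSV)
    if n=="top0": reg=np.zeros((400,640),bool); reg[220:262,380:410]=1
    else: reg=np.zeros((400,640),bool); reg[300:335,280:330]=1
    m=reg&(hsv[...,2]<75)
    P=w[m]; P=P[np.isfinite(P).all(1)]
    print(n,m.sum(),np.percentile(P[:,2],[5,50,95]))
    T=P[(P[:,2]>.034)&(P[:,2]<.046)]
    r=cv2.minAreaRect((T[:,:2]*1000).astype(np.float32)); print(r)
    # bench depth check
    print("bench",np.nanmedian(w[200:210,350:380,2]) if n=="top0" else np.nanmedian(w[240:260,250:290,2]))
    # blue rack
    m2=(hsv[...,0]>90)&(hsv[...,0]<125)&(hsv[...,1]>50)
    reg[:]=0
    if n=="top0": reg[130:170,315:360]=1
    else: reg[200:260,340:410]=1
    m2&=reg; P=w[m2];P=P[np.isfinite(P).all(1)]; print("rack",m2.sum(),np.percentile(P[:,2],[5,50,95]))
    T=P[(P[:,2]>.05)&(P[:,2]<.062)]; print(len(T),cv2.minAreaRect((T[:,:2]*1000).astype(np.float32)))
E
```

```text
top0 262 [0.00778531 0.03828438 0.04277057]
((471.1193542480469, -231.43948364257812), (23.798311233520508, 87.8981704711914), 82.06627655029297)
bench 0.000510114071633533
rack 181 [0.05063732 0.05503502 0.05938577]
172 ((732.6961059570312, -54.21630096435547), (41.91767883300781, 98.31172180175781), 0.26358723640441895)
scene0 551 [0.0101883  0.03719354 0.0417268 ]
((465.9285583496094, -235.21762084960938), (21.67662811279297, 85.76790618896484), 83.06145477294922)
bench 0.00012069271969632845
rack 423 [0.03856149 0.05494538 0.05757644]
368 ((741.176025390625, -53.72303771972656), (67.94116973876953, 100.94291687011719), 4.892892360687256)
```

```bash
python3 - <<'E'
from h import *
f=load("top0"); g=load("scene0")
def pl(f,L,z,lab):
    for u,v in L: print(lab,(u,v),np.round(plane(f,u,v,z)[:2]*1000,1))
# rod center: brightest low-saturation per row
hsv=cv2.cvtColor(f["image"],cv2.COLOR_RGB2HSV).astype(float)
pts=[]
for v in range(188,224):
    s=hsv[v,392:408,1]; wt=np.clip(90-s,0,None)*(hsv[v,392:408,2]>90); 
    if wt.sum()>0: pts.append(plane(f,392+(wt*np.arange(16)).sum()/wt.sum(),v,.036))
pts=np.array(pts); vx,vy,x,y=cv2.fitLine((pts[:,:2]*1000).astype(np.float32),cv2.DIST_HUBER,0,.01,.01).ravel(); print("rod top",vx,vy,x,y,np.degrees(np.arctan2(vy,vx)))
hs=cv2.cvtColor(g["image"],cv2.COLOR_RGB2HSV).astype(float); pts=[]
for u in range(328,380):
    v0=int(310-(u-325)*.26); sl=slice(v0-7,v0+5)
    s=hs[sl,u,1]; wt=np.clip(100-s,0,None)*(hs[sl,u,2]>90)
    if wt.sum()>0: pts.append(plane(g,u,v0-7+(wt*np.arange(12)).sum()/wt.sum(),.036))
pts=np.array(pts); vx,vy,x,y=cv2.fitLine((pts[:,:2]*1000).astype(np.float32),cv2.DIST_HUBER,0,.01,.01).ravel(); print("rod scene",vx,vy,x,y,np.degrees(np.arctan2(vy,vx)))
# t2 : px=290+X/5, py=95+Y/5
t=lambda X,Y:(290+X/5-.4,95+Y/5-.4)
s=lambda X,Y:(280+X/5-.4,160+Y/5-.4)
# rails top edges: left near/far inner, right
pl(f,[t(128,518),t(140,378),t(103,332)],.030,"railL"); pl(f,[t(312,538),t(325,392),t(370,350)],.030,"railR")
pl(f,[t(181,500),t(280,500)],.054,"blocks")
pl(f,[t(167,446),t(289,456)],.052,"pads")
pl(f,[t(150,300),t(312,336),t(152,345),t(300,213),t(142,225)],.056,"rack")
pl(f,[t(206,350),t(263,342),t(234,388)],.044,"loop")
pl(g,[s(192,350),s(365,290),s(250,490),s(415,467),s(482,490)],.030,"rails scene")
pl(g,[s(375,297),s(470,405),s(430,280)],.056,"rack sc")
pl(g,[s(370,365),s(400,388)],.044,"loop sc")
pl(g,[s(280,330),s(325,428)],.052,"pads sc")
for lab,(u,v) in dict(jar=t(545,365)).items(): pl(f,[(u,v)],.06,lab)
pl(g,[(270+613/5,270+65/5)],.06,"jar sc")
# shelf corners
pl(f,[t(52,50),t(482,85),t(470,282),t(42,243)],.15,"shelf")
pl(f,[t(75,150),t(418,183),t(62,290),t(408,320)],0,"posts base")
E
```

```text
rod top 0.9950688 -0.099187344 590.4342 -247.724 -5.692376
rod scene 0.99184966 -0.1274139 575.8197 -246.67165 -7.320176
railL (315.20000000000005, 198.2) [607.6  12. ]
railL (317.6, 170.2) [695.2   2.3]
railL (310.20000000000005, 161.0) [724.8  24.7]
railR (352.0, 202.2) [ 592.5 -101.3]
railR (354.6, 173.0) [ 683.7 -112.8]
railR (363.6, 164.6) [ 709.7 -141.9]
blocks (325.8, 194.6) [615.3 -19.9]
blocks (345.6, 194.6) [613.9 -80. ]
pads (323.0, 183.79999999999998) [648.9 -12.4]
pads (347.40000000000003, 185.79999999999998) [641.  -86.6]
rack (319.6, 154.6) [738.9  -4.3]
rack (352.0, 161.79999999999998) [ 714.2 -102.9]
rack (320.0, 163.6) [710.8  -4.8]
rack (349.6, 137.2) [791.5 -98.3]
rack (318.0, 139.6) [ 7.86e+02 -7.00e-01]
loop (330.8, 164.6) [709.3 -38.5]
loop (342.20000000000005, 163.0) [713.5 -73.9]
loop (336.40000000000003, 172.2) [685.1 -55. ]
rails scene (318.0, 229.6) [603.8  12.2]
rails scene (352.6, 217.6) [718.4  18.7]
rails scene (329.6, 257.6) [591.7 -95. ]
rails scene (362.6, 253.0) [ 681.  -114.5]
rails scene (376.0, 257.6) [ 706.6 -142.5]
rack sc (354.6, 219.0) [707.1 -11.9]
rack sc (373.6, 240.6) [ 716.5 -105.9]
rack sc (365.6, 215.6) [743.1 -11.4]
loop sc (353.6, 232.6) [686.  -48.8]
loop sc (359.6, 237.2) [693.4 -70.8]
pads sc (335.6, 225.6) [647.3 -11.7]
pads sc (344.6, 245.2) [638.4 -87.8]
jar (398.6, 167.6) [ 692.3 -244. ]
jar sc (392.6, 283.0) [ 688.7 -248.2]
shelf (300.0, 104.6) [865.4  51. ]
shelf (386.0, 111.6) [ 839.6 -194.8]
shelf (383.6, 151.0) [ 724.6 -182.7]
shelf (298.0, 143.2) [752.5  59.1]
posts base (304.6, 124.6) [851.1  39.7]
posts base (373.20000000000005, 131.2) [ 824.4 -181.8]
posts base (302.0, 152.6) [758.9  50.1]
posts base (371.20000000000005, 158.6) [ 734.4 -171.5]
```

Measured estimates, in mm:

| Item | Position | Yaw |
|---|---|---|
| Dock origin | (691,-55) | -6.2° |
| Rack origin | (752,-53) | +3.5° |
| Loop | (700.5,-56) | |
| Hook grip | (489.4,-235.6) | -7° |
| Pin | (663,-257), almost touching the jar | |

Next I'll check obstacles on the path and work out the shifts.

```bash
cat >> h.py <<'E'
def tool(p,yawdeg=None):
    """shift (cm) in tool axes from current pose to world p, yaw turn so tool y points at yawdeg"""
    from rig import robot
    o=robot.observe(); Rm=R.from_rotvec(o["tcp_rot"]).as_matrix()
    d=Rm.T@(np.array(p)-o["position"])*100
    cur=np.degrees(np.arctan2(Rm[1,1],Rm[0,1]))
    y=None if yawdeg is None else -np.radians((yawdeg-cur+180)%360-180)
    return np.round(d,2),y,round(cur,2)
E
python3 - <<'E'
from h import *
from rig import robot
w=cloud(load("top0")); 
for a,b in [((.209,.694),(.5,.35)),((.5,.35),(.489,-.236))]:
    for t in np.linspace(0,1,8):
        q=np.array(a)+(np.array(b)-a)*t
        m=np.hypot(w[...,0]-q[0],w[...,1]-q[1])<.1
        print(np.round(q,2),m.sum(),np.round(np.nanmax(w[m][:,2]),3) if m.any() else None)
for p,y in [((.5,.35,.25),-7),((.489,-.236,.13),-7),((.4894,-.2356,.024),-7)]: print(tool(p,y))
print(robot.observe()["position"])
E
```

```text
[0.21 0.69] 4432 0.406
[0.25 0.64] 6197 0.406
[0.29 0.6 ] 8018 0.406
[0.33 0.55] 7195 0.238
[0.38 0.5 ] 5949 0.238
[0.42 0.45] 3336 0.063
[0.46 0.4 ] 3292 0.067
[0.5  0.35] 3258 0.062
[0.5  0.35] 3258 0.062
[0.5  0.27] 3239 0.027
[0.5  0.18] 3253 0.027
[0.5 0.1] 3213 0.008
[0.49 0.02] 3207 0.008
[ 0.49 -0.07] 3200 0.009
[ 0.49 -0.15] 3261 0.047
[ 0.49 -0.24] 3186 0.047
(array([-2.449e+01,  3.777e+01, -2.000e-02]), np.float64(-0.17055477762022453), np.float64(-16.77))
(array([-80.89,  53.62,  12.1 ]), np.float64(-0.17055477762022453), np.float64(-16.77))
(array([-80.82,  53.65,  22.69]), np.float64(-0.17055477762022453), np.float64(-16.77))
[0.20904802 0.69347163 0.24924124]
```

```bash
python3 - <<'E'
from h import *
for n in("top0","scene0"):
    w=cloud(load(n)).reshape(-1,3); m=(w[:,2]>.1)&(w[:,1]>.3)&(w[:,1]<1)&(w[:,0]<.7)&(w[:,0]>-.2)
    P=w[m]
    for lo in np.arange(.1,.5,.05):
        Q=P[(P[:,2]>=lo)&(P[:,2]<lo+.05)]
        if len(Q): print(n,round(lo,2),len(Q),np.round(np.percentile(Q,[2,98],axis=0),3).tolist())
E
python3 - <<'E'
import sys; sys.path.insert(0,'.')
from h import *
print(proj(load("scene0"),[.209,.693,.23]),proj(load("top0"),[.209,.693,.23]))
E
```

```text
top0 0.1 748 [[0.191, 0.534, 0.101], [0.436, 0.565, 0.149]]
top0 0.15 925 [[0.192, 0.534, 0.151], [0.436, 0.566, 0.199]]
top0 0.2 9618 [[0.187, 0.54, 0.208], [0.427, 0.762, 0.235]]
top0 0.25 266 [[0.184, 0.621, 0.251], [0.237, 0.748, 0.3]]
top0 0.3 589 [[0.18, 0.622, 0.301], [0.235, 0.716, 0.348]]
top0 0.35 526 [[0.182, 0.655, 0.354], [0.246, 0.685, 0.4]]
top0 0.4 93 [[0.191, 0.656, 0.4], [0.235, 0.665, 0.406]]
scene0 0.1 1014 [[0.181, 0.534, 0.101], [0.429, 0.568, 0.149]]
scene0 0.15 1119 [[0.182, 0.533, 0.151], [0.429, 0.568, 0.199]]
scene0 0.2 2806 [[0.174, 0.537, 0.202], [0.422, 0.753, 0.235]]
scene0 0.25 221 [[0.179, 0.621, 0.252], [0.233, 0.749, 0.299]]
scene0 0.3 365 [[0.176, 0.623, 0.301], [0.236, 0.753, 0.349]]
scene0 0.35 375 [[0.172, 0.654, 0.353], [0.243, 0.688, 0.399]]
scene0 0.4 451 [[0.173, 0.656, 0.401], [0.241, 0.693, 0.449]]
scene0 0.45 449 [[0.176, 0.657, 0.451], [0.24, 0.688, 0.499]]
[[134.39538987  87.71524369]] [[ 42.4406695  358.05001549]]
```

```bash
python3 -m pendant '[0,0,-2,0, 0,0,-5,0, -1.5,2,-6,0, -3.5,5,-6,-0.02, -5.5,8.2,-6,-0.04, -7.5,11.4,-6,-0.06, -9.5,14.6,-6,-0.08, -11.6,17.8,-6,-0.1, -13.7,21,-6,-0.12, -15.8,24.2,-6,-0.14, -17.9,27.4,-6,-0.16, -20,30.6,-6,-0.17]' 0 80; python3 - <<'E'
from h import *
for p,y in [((.49,-.22,.15),-7),((.4894,-.2356,.08),-7)]: print(tool(p,y))
E
```

```text
clock: 1.1
position: [0.445, 0.4119, 0.3093]
tcp_rot: [2.352, 2.081, -0.004]
wrist_force: [1.5, 0.7, 0.2]
gripper_width: 0.0854
(array([-62.13,  12.15,  16.09]), np.float64(0.0003881443334862304), np.float64(-6.98))
(array([-63.66,  12.29,  23.1 ]), np.float64(0.0003881443334862304), np.float64(-6.98))
```

```bash
python3 -m pendant '[-2,2,0,0, -5.5,4,0.5,0, -9.3,6,1,0, -13.1,7.5,2,0, -16.9,8.5,3,0, -20.7,9.3,4,0, -24.5,10,5,0, -28.3,10.5,6,0, -32.1,11,7,0, -35.9,11.4,8,0, -39.7,11.7,9,0, -43,12,10,0]'; python3 - <<'E'
from h import *
for p,y in [((.4894,-.2356,.10),-7)]: print(tool(p,y))
E
```

```text
clock: 2.1
position: [0.511, -0.0324, 0.2099]
tcp_rot: [2.353, 2.08, -0.005]
wrist_force: [0.3, -0.0, -0.1]
gripper_width: 0.0854
(array([-20.39,   0.37,  11.05]), np.float64(-0.000889517673703276), np.float64(-7.05))
```

```bash
python3 -m pendant '[-3,0,1.5,0, -6.5,0.1,3.5,0, -10,0.2,5.5,0, -13.5,0.3,7.5,0, -17,0.4,9.5,0, -19.5,0.4,10.8,0, -20.4,0.4,11,0, -20.4,0.4,11,0]'; python3 - <<'E'
from h import *
print(tool((.4894,-.2356,.024),-7))
f=grab("scene","1");crop(f,250,240,420,370,4,"pics/s3.png")
f=grab("top","1");crop(f,340,150,440,270,5,"pics/t3.png")
E
```

```text
clock: 2.77
position: [0.4882, -0.2387, 0.0996]
tcp_rot: [2.359, 2.074, -0.009]
wrist_force: [0.5, 0.1, -1.6]
gripper_width: 0.0855
(array([0.35, 0.1 , 7.56]), np.float64(-0.006400253689798358), np.float64(-7.37))
```

View pics/s3.png

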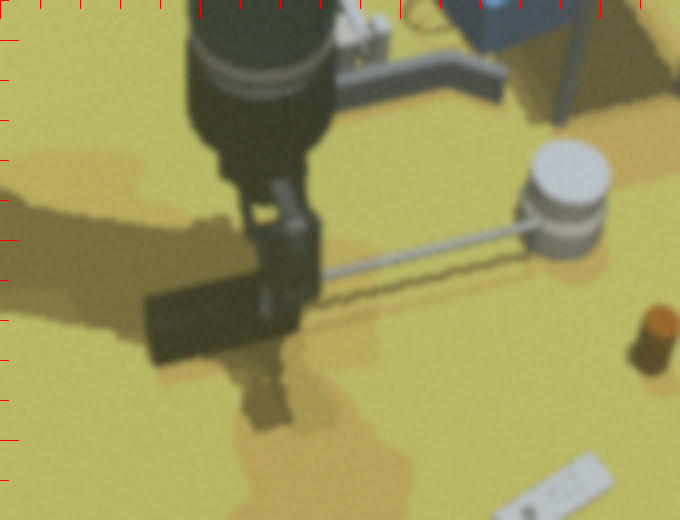

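View pics/t3.png

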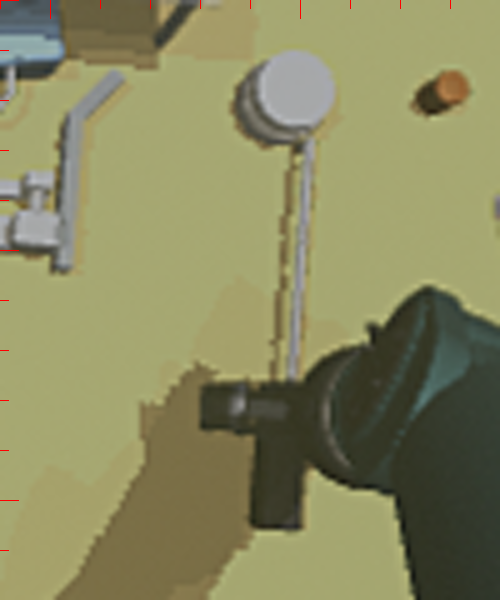

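The gripper straddles the front part of the handle at scene pixel (318,315), in line with the rod. I'll descend and grip.

```bash
python3 -m pendant '[0.1,0.05,1.5,-0.006, 0.2,0.1,3,-0.006, 0.3,0.1,4.5,-0.006, 0.35,0.1,6,-0.006, 0.35,0.1,7,-0.006, 0.35,0.1,7.5,-0.006, 0.35,0.1,7.55,-0.006, 0.35,0.1,7.55,-0.006]'; python3 - <<'E'
from h import *
print(tool((.4894,-.2356,.024),-7))
E
```

```text
clock: 3.53
position: [0.4919, -0.2307, 0.0257]
tcp_rot: [2.345, 2.089, -0.003]
wrist_force: [-0.8, -0.4, 0.3]
gripper_width: 0.0853
(array([-0.52, -0.19,  0.17]), np.float64(0.007003555913407371), np.float64(-6.6))
```

```bash
python3 -m pendant '[-0.5,-0.1,0.15,0.006, -0.5,-0.1,0.15,0.006, -0.5,-0.1,0.15,0.006]'; python3 - <<'E'
from h import *
print(tool((.4894,-.2356,.024),-7))
E
```

```text
clock: 3.78
position: [0.4905, -0.2362, 0.0248]
tcp_rot: [2.351, 2.08, -0.003]
wrist_force: [-0.2, -0.6, 0.2]
gripper_width: 0.0854
(array([ 0.05, -0.11,  0.08]), np.float64(-6.523586602862706e-05), np.float64(-7.0))
```

```bash
python3 -m pendant '[0,-0.1,0.1,0, 0,-0.1,0.1,0, 0,-0.1,0.1,0, 0,-0.1,0.1,0, 0,-0.1,0.1,0, 0,-0.1,0.1,0, 0,-0.1,0.1,0, 0,-0.1,0.1,0]' 255 80; python3 - <<'E'
from h import *
print(tool((.4894,-.2356,.024),-7))
E
```

```text
clock: 4.45
position: [0.4897, -0.2362, 0.024]
tcp_rot: [2.351, 2.08, -0.002]
wrist_force: [-0.2, 0.2, 3.5]
gripper_width: 0.0248
(array([ 0.05, -0.04, -0.  ]), np.float64(-5.525892372968777e-05), np.float64(-7.0))
```

```bash
python3 -m pendant '[0,0,-0.2,0, 0,-0.3,-0.5,0, 0,-1,-0.7,0, 0,-2,-0.9,0, 0,-2.5,-2,0, 0,-2.5,-4,0, 0,-2.5,-6,0, 0,-2.5,-6.5,0, 0,-2.5,-6.5,0, 0,-2.5,-6.5,0]'; python3 - <<'E'
from h import *
from rig import robot
o=robot.observe();print(o["wrist_force"],o["torque"],o["joint_pos"])
f=grab("scene","2");crop(f,250,230,420,360,4,"pics/s4.png")
f=grab("top","2");crop(f,290,130,440,270,5,"pics/t4.png")
E
```

```text
clock: 5.28
position: [0.4645, -0.2328, 0.0892]
tcp_rot: [2.351, 2.08, -0.002]
wrist_force: [0.2, 0.0, -1.3]
gripper_width: 0.025
[ 0.18584847  0.02409935 -1.28196155] [0.00594957 0.04929239 0.01393654] [ 0.32245915  0.5950962   0.07281977  2.17983777 -0.10671281  0.368004
  1.93083476]
```

View pics/s4.png

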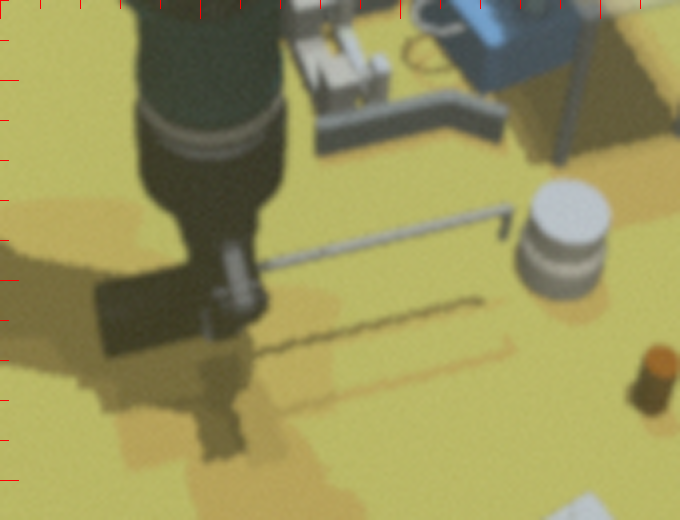

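View pics/t4.png

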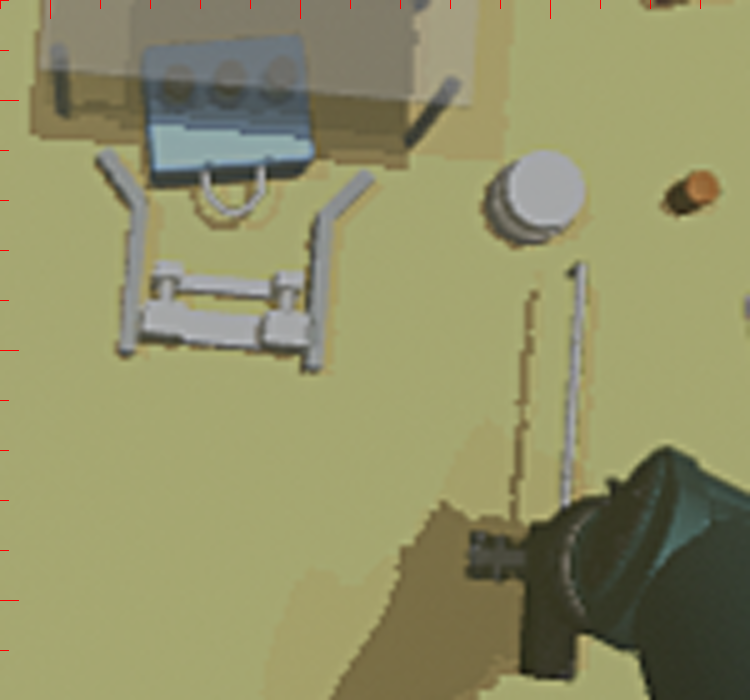

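The hook is lifted clear of the jar, which hasn't moved. The rod's elbow is at top (406,183) and scene (377,282). I'll check where the pin really is relative to the TCP.

```bash
python3 - <<'E'
from h import *
from rig import robot
f=load("top2");g=load("scene2");o=robot.observe()
print(plane(f,405.7,183.1,.101),plane(g,376.6,281.7,.101),plane(g,375.5,289,.072))
Rm=R.from_rotvec(o["tcp_rot"]).as_matrix(); print("pred tip",o["position"]+Rm@[0,.175,.018])
x=Rm[:,1]
# inflight rod line end angle from top
pts=[plane(f,290+X/5-.4,130+Y/5-.4,.101) for X,Y in[(580,270),(566,500)]]; d=pts[0]-pts[1]; print("rod yaw",np.degrees(np.arctan2(d[1],d[0])))
# wanted
ya=np.radians(-6.2); P=np.array([.7005,-.056]); print("loop",proj(f,[*P,.044]),proj(g,[*P,.044]))
print("grip target",P-.175*np.array([np.cos(ya),np.sin(ya)]))
G=P-.175*np.array([np.cos(ya),np.sin(ya)])
print(tool((*G,.0892),-6.2))
E
```

```text
[ 0.63832361 -0.25293147  0.101     ] [ 0.6352126 -0.2545885  0.101    ] [ 0.63621656 -0.25442865  0.072     ]
pred tip [ 0.6377894  -0.25396161  0.07012336]
rod yaw -6.445635544856906
loop [[336.55670707 167.27610639]] [[359.37230655 232.89795987]]
grip target [ 0.52652358 -0.03710011]
(array([20.16,  3.81, -0.14]), np.float64(-0.013928813041745446), np.float64(-7.0))
```

```bash
python3 -m pendant '[1,0,0,0, 3,0,0,0, 6,0.3,0,-0.004, 9,1,0,-0.008, 12,1.8,0,-0.014, 15,2.6,0,-0.014, 17.5,3.3,0,-0.014, 19.3,3.8,0,-0.014, 20.1,3.8,0,-0.014, 20.15,3.8,0,-0.014, 20.15,3.8,0,-0.014]'; python3 - <<'E'
from h import *
print(tool((.5265,-.0371,.0892),-6.2))
f=grab("scene","3");crop(f,290,170,430,270,5,"pics/s5.png")
f=grab("top","3");crop(f,290,120,420,240,5,"pics/t5.png")
E
```

```text
clock: 6.3
position: [0.5252, -0.0373, 0.0872]
tcp_rot: [-2.337, -2.099, 0.007]
wrist_force: [-0.4, 0.2, -0.2]
gripper_width: 0.0253
(array([ 0.03,  0.13, -0.2 ]), np.float64(0.000702098615615379), np.float64(-6.16))
```

View pics/s5.png

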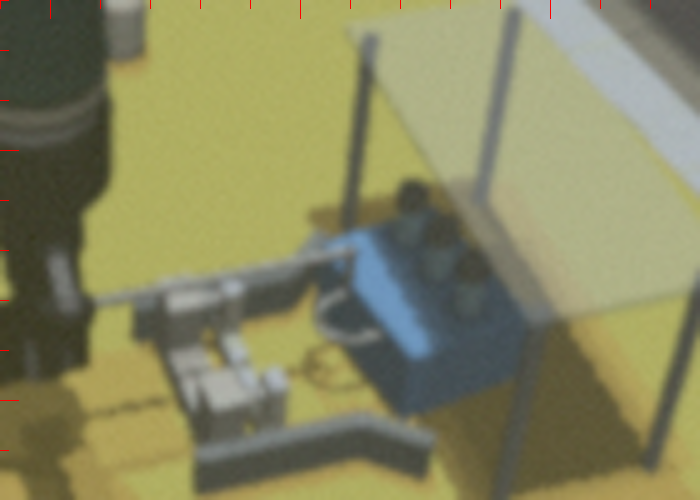

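View pics/t5.png

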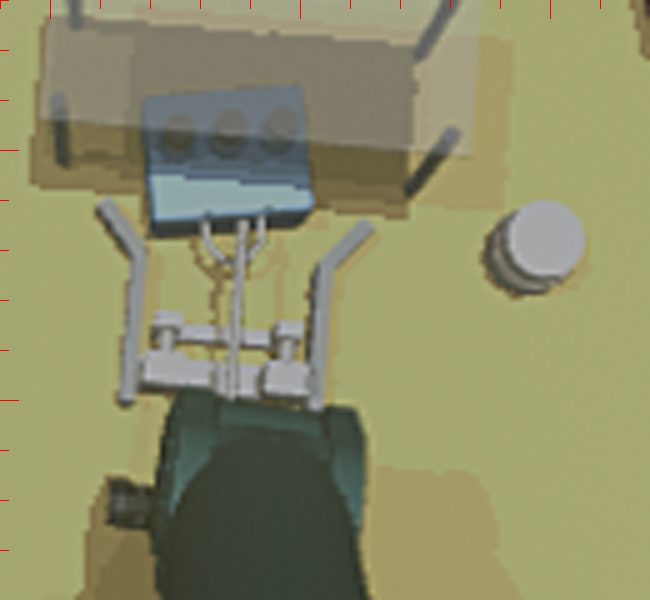

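```bash
python3 - <<'E'
from h import *
f=load("top3");g=load("scene3")
t=lambda X,Y,z:print("t",np.round(plane(f,290+X/5-.4,120+Y/5-.4,z)*1000,1))
s=lambda X,Y,z:print("s",np.round(plane(g,290+X/5-.4,170+Y/5-.4,z)*1000,1))
t(242,223,.099); s(352,247,.099)
print("loop");t(206,228,.044);t(263,222,.044);t(235,264,.044);s(320,315,.044);s(345,293,.044);s(378,335,.044);s(350,342,.044)
E
```

```text
t [699.4 -56.4  99. ]
s [697.4 -55.4  99. ]
loop
t [707.4 -38.4  44. ]
t [710.4 -73.8  44. ]
t [684.5 -55.6  44. ]
s [686.  -48.8  44. ]
s [707.  -38.9  44. ]
s [708.9 -74.7  44. ]
s [692.  -73.5  44. ]
```

The pin hangs at (698.5,-56) over the loop opening, which spans x from about 687 to 711 with its centre at y -56. I'll lower it gradually.

```bash
python3 -m pendant '[0,0,0.5,0, 0,0,1,0, 0,0,1.5,0, 0,0,1.9,0, 0,0,2.3,0, 0,0,2.5,0, 0,0,2.5,0]';python3 -m pendant '[0,0,0.2,0, 0,0,0.5,0, 0,0,0.8,0, 0,0,1,0, 0,0,1,0, 0,0,1,0, 0,0,1,0]'; python3 - <<'E'
from h import *
f=grab("scene","4");crop(f,290,170,430,270,5,"pics/s6.png")
f=grab("top","4");crop(f,290,120,420,240,5,"pics/t6.png")
E
```

```text
clock: 6.98
position: [0.5248, -0.0391, 0.0618]
tcp_rot: [-2.341, -2.095, 0.008]
wrist_force: [-0.1, -0.2, -0.8]
gripper_width: 0.025
clock: 7.57
position: [0.5248, -0.0392, 0.0519]
tcp_rot: [-2.341, -2.095, 0.008]
wrist_force: [-0.1, -1.0, -0.7]
gripper_width: 0.0254
```

View pics/s6.png

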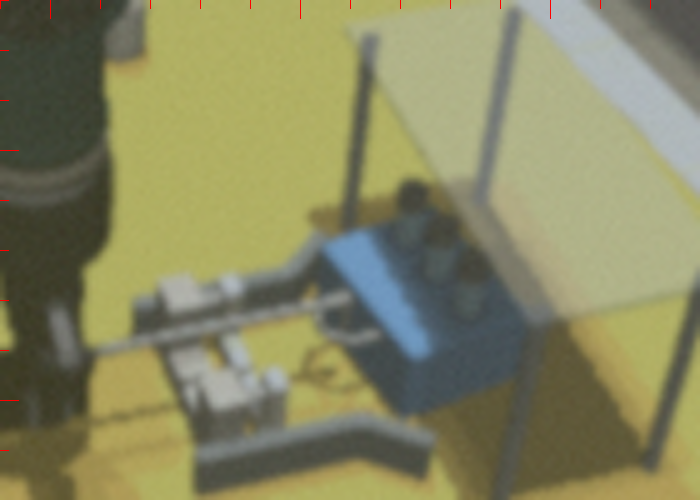

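View pics/t6.png

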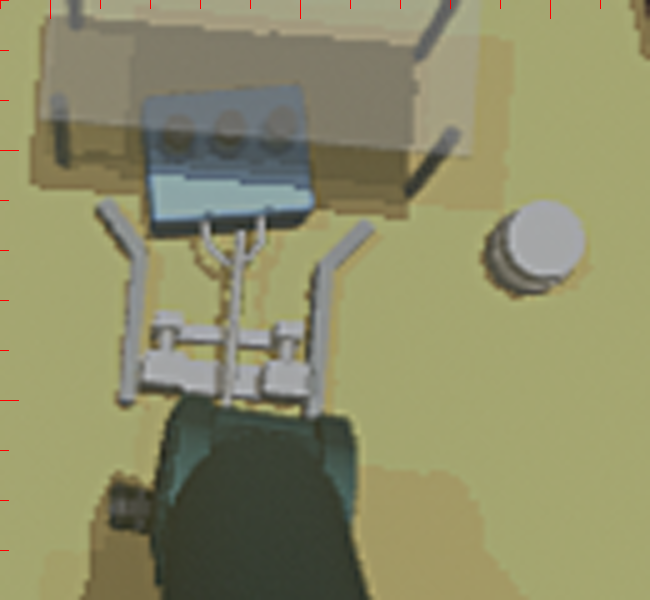

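The pin is through the loop, at top pixel (338,166) and scene (359,229), with no contact force. I'll start the gentle drag along the dock axis.

```bash
python3 -m pendant '[0,-0.2,0,0, 0,-0.5,0,0, 0,-0.8,0,0, 0,-1.1,0,0, 0,-1.3,0,0, 0,-1.5,0,0]'; python3 -m pendant '[0,-0.2,0,0, 0,-0.5,0,0, 0,-0.8,0,0, 0,-1.1,0,0, 0,-1.3,0,0, 0,-1.5,0,0]';python3 - <<'E'
from h import *
print(tool((.5,0,.052),-6.2))
E
```

```text
clock: 8.17
position: [0.5102, -0.0375, 0.0521]
tcp_rot: [2.34, 2.095, -0.006]
wrist_force: [1.3, 0.2, -2.9]
gripper_width: 0.0252
clock: 8.67
position: [0.4951, -0.0358, 0.0522]
tcp_rot: [2.34, 2.095, -0.006]
wrist_force: [1.0, -0.0, -1.7]
gripper_width: 0.0251
(array([3.61, 0.09, 0.  ]), np.float64(-0.0023691304404183018), np.float64(-6.34))
```

```bash
python3 -m pendant '[0,-0.3,0,0, 0,-0.6,0,0, 0,-0.9,0,0, 0,-1.2,0,0, 0,-1.5,0,0, 0,-1.5,0,0]'; python3 - <<'E'
from h import *
from rig import robot
print(robot.observe()["wrist_force"])
f=grab("scene","5");crop(f,290,170,430,270,5,"pics/s7.png")
f=grab("top","5");crop(f,290,120,420,240,5,"pics/t7.png")
E
```

```text
clock: 9.17
position: [0.4791, -0.0341, 0.0522]
tcp_rot: [-2.341, -2.095, 0.008]
wrist_force: [0.3, -0.3, -2.6]
gripper_width: 0.0251
[ 0.25882158 -0.30099619 -2.60024346]
```

View pics/s7.png

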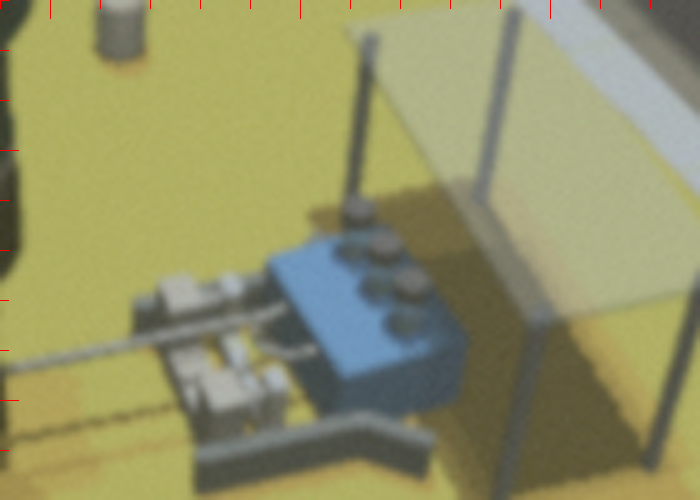

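View pics/t7.png

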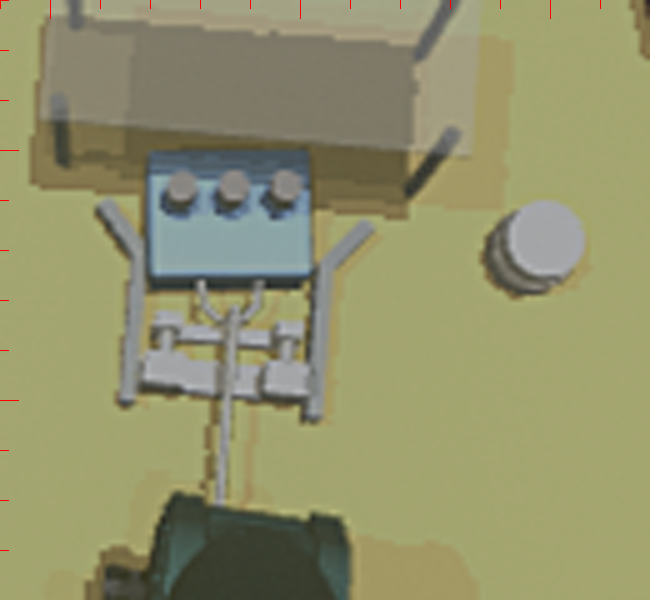

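```bash
python3 -m pendant '[0,-0.3,0,0, 0,-0.6,0,0, 0,-0.9,0,0, 0,-1.1,0,0, 0,-1.2,0,0, 0,-1.2,0,0]'; python3 -m pendant '[0,-0.1,0,0, 0,-0.2,0,0, 0,-0.3,0,0, 0,-0.3,0,0]'; python3 -m pendant '[0,-0.1,0,0, 0,-0.2,0,0, 0,-0.3,0,0, 0,-0.3,0,0]'
```

```text
clock: 9.77
position: [0.4672, -0.0328, 0.0523]
tcp_rot: [-2.341, -2.095, 0.008]
wrist_force: [0.4, 0.8, -0.6]
gripper_width: 0.0253
clock: 10.1
position: [0.4641, -0.0324, 0.0523]
tcp_rot: [-2.341, -2.095, 0.008]
wrist_force: [2.3, 0.4, -1.3]
gripper_width: 0.0247
clock: 10.43
position: [0.4608, -0.032, 0.0523]
tcp_rot: [-2.34, -2.095, 0.008]
wrist_force: [0.8, 0.4, -1.4]
gripper_width: 0.0249
```

```bash
python3 -m pendant '[0,-0.1,0,0, 0,-0.2,0,0, 0,-0.3,0,0, 0,-0.3,0,0]'; python3 -m pendant '[0,-0.1,0,0, 0,-0.2,0,0, 0,-0.2,0,0]'; python3 -m pendant '[0,-0.1,0,0, 0,-0.2,0,0, 0,-0.2,0,0]'; python3 - <<'E'
from h import *
f=grab("scene","6");crop(f,290,180,410,270,6,"pics/s8.png")
f=grab("top","6");crop(f,300,130,380,220,6,"pics/t8.png")
E
```

```text
clock: 10.77
position: [0.4576, -0.0317, 0.0523]
tcp_rot: [-2.34, -2.095, 0.008]
wrist_force: [2.3, -0.2, -1.6]
gripper_width: 0.0248
clock: 11.02
position: [0.4558, -0.0311, 0.0523]
tcp_rot: [-2.339, -2.096, 0.007]
wrist_force: [2.5, 0.8, -1.9]
gripper_width: 0.0249
clock: 11.27
position: [0.4546, -0.0307, 0.0524]
tcp_rot: [2.338, 2.097, -0.005]
wrist_force: [3.3, 0.0, -2.4]
gripper_width: 0.0252
```

View pics/s8.png

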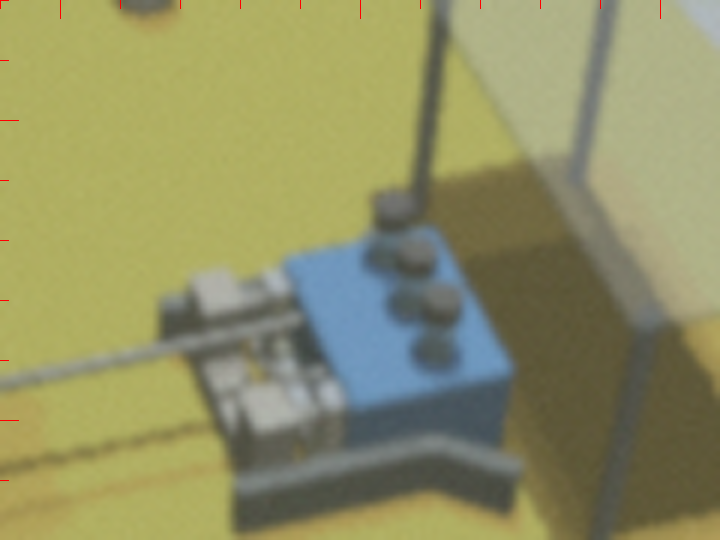

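View pics/t8.png

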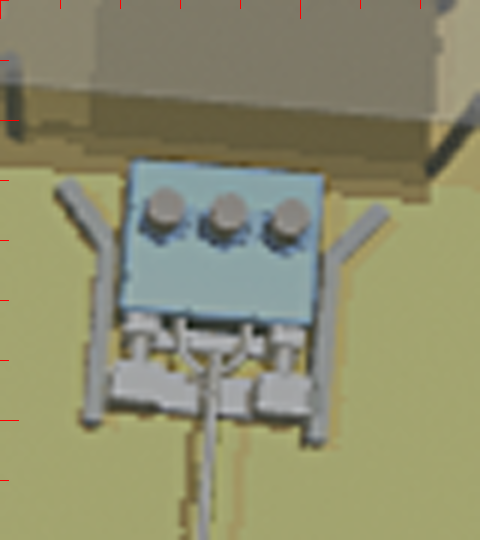

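The rack's near face is now at the pads (scene about (345,236), top about (335,183)). I'll keep pulling in small steps and watch the force.

```bash
python3 -m pendant '[0,-0.1,0,0, 0,-0.2,0,0, 0,-0.2,0,0]'; python3 -m pendant '[0,-0.1,0,0, 0,-0.2,0,0, 0,-0.2,0,0]';  python3 -m pendant '[0,-0.1,0,0, 0,-0.2,0,0, 0,-0.2,0,0]'
```

```text
clock: 11.62
position: [0.4527, -0.0304, 0.0524]
tcp_rot: [2.338, 2.098, -0.005]
wrist_force: [3.6, -0.7, -1.8]
gripper_width: 0.0252
clock: 11.87
position: [0.4505, -0.0302, 0.0524]
tcp_rot: [2.338, 2.098, -0.006]
wrist_force: [5.2, 0.1, -2.5]
gripper_width: 0.0252
clock: 12.12
position: [0.4482, -0.03, 0.0524]
tcp_rot: [2.338, 2.098, -0.006]
wrist_force: [4.6, 1.0, -2.2]
gripper_width: 0.0254
```

```bash
for i in 1 2 3; do python3 -m pendant '[0,-0.05,0,0, 0,-0.1,0,0, 0,-0.1,0,0]' | grep -E 'pos|force'; done
```

```text
position: [0.4471, -0.0299, 0.0525]
wrist_force: [4.2, 0.7, -1.7]
position: [0.446, -0.0298, 0.0525]
wrist_force: [4.6, 1.3, -3.1]
position: [0.4458, -0.0297, 0.0525]
wrist_force: [6.2, 0.1, -3.5]
```

```bash
for i in 1 2 3; do python3 -m pendant '[0,-0.05,0,0, 0,-0.05,0,0]' | grep -E 'pos|force'; done
```

```text
position: [0.4459, -0.0297, 0.0525]
wrist_force: [5.2, -0.0, -3.9]
position: [0.4459, -0.0297, 0.0525]
wrist_force: [5.6, 0.8, -4.3]
position: [0.4459, -0.0297, 0.0524]
wrist_force: [4.7, 1.2, -3.5]
```

```bash
for i in 1 2; do python3 -m pendant '[0,-0.1,0,0, 0,-0.1,0,0]' | grep -E 'pos|force'; done;  python3 -m pendant '[0,-0.1,0,0, 0,-0.15,0,0, 0,-0.15,0,0]' | grep -E 'pos|force'
```

```text
position: [0.4458, -0.0296, 0.0524]
wrist_force: [7.2, -0.0, -5.1]
position: [0.4458, -0.0296, 0.0523]
wrist_force: [6.7, -0.0, -5.1]
position: [0.4458, -0.0295, 0.0522]
wrist_force: [6.9, 0.4, -6.0]
```

```bash
python3 - <<'E'
from h import *
from rig import robot
o=robot.observe(); print(o["wrist_force"],o["torque"],R.from_rotvec(o["tcp_rot"]).as_matrix()[:,2])
f=grab("scene","7");crop(f,290,180,410,270,6,"pics/s9.png")
f=grab("top","7");crop(f,300,130,380,220,6,"pics/t9.png")
E
```

```text
[ 6.94823204  0.44002598 -5.95850156] [ 0.14788133 -0.71985635  0.14734224] [ 0.00661019 -0.00366379 -0.99997144]
```

View pics/s9.png

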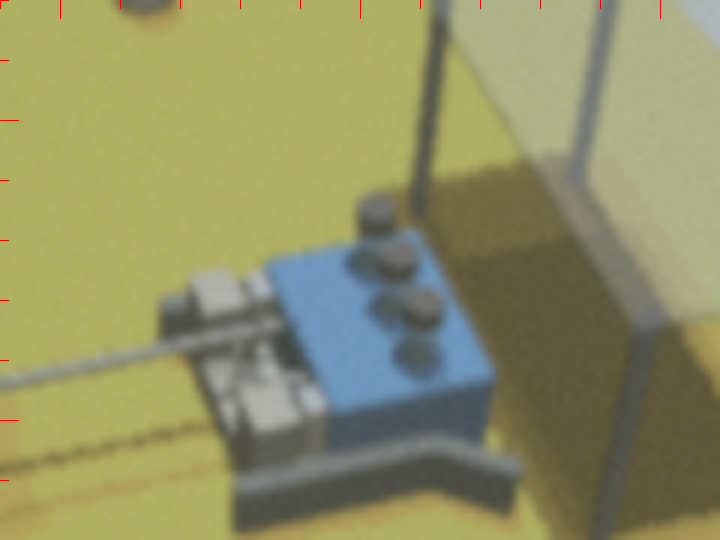

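View pics/t9.png

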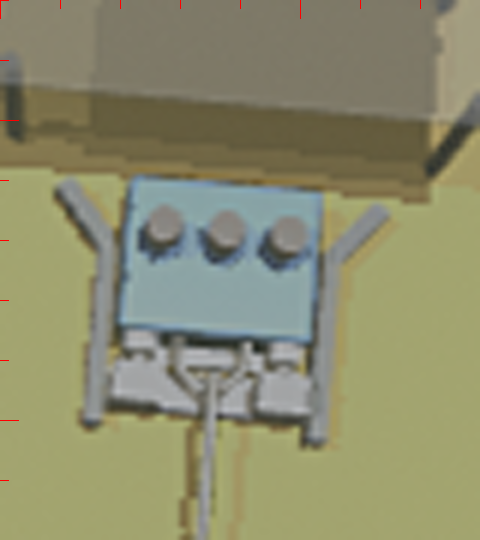

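The rack is squarely home against the pads. The pull has also pitched the tool slightly and is lifting on the loop (Fz about -6 N), so I'll lower it a little to relieve that while holding.

```bash
for i in 1 2; do python3 -m pendant '[0,-0.1,0.03,0, 0,-0.1,0.06,0, 0,-0.1,0.06,0]' | grep -E 'pos|force'; done; python3 - <<'E'
from h import *
from rig import robot
o=robot.observe(); print(o["wrist_force"],o["torque"],R.from_rotvec(o["tcp_rot"]).as_matrix()[:,2])
E
```

```text
position: [0.4458, -0.0295, 0.0515]
wrist_force: [5.5, 1.3, -5.1]
position: [0.4457, -0.0295, 0.0508]
wrist_force: [6.6, 0.7, -3.8]
[ 6.5734292   0.65822346 -3.77948534] [ 0.17276929 -0.82275986  0.18999652] [ 0.00955478 -0.00400069 -0.99994635]
```

```bash
for i in 1 2; do python3 -m pendant '[0,-0.1,0.04,0, 0,-0.15,0.07,0, 0,-0.15,0.07,0]' | grep -E 'pos|force'; done; python3 - <<'E'
from h import *
from rig import robot
o=robot.observe(); print(o["wrist_force"],o["torque"],R.from_rotvec(o["tcp_rot"]).as_matrix()[:,2])
E
```

```text
position: [0.4457, -0.0295, 0.0502]
wrist_force: [6.5, 0.2, -3.6]
position: [0.4457, -0.0294, 0.0496]
wrist_force: [5.4, -0.5, -3.3]
[ 5.40579764 -0.48515491 -3.34338425] [ 0.10792475 -0.96413753  0.24763308] [ 0.01523507 -0.00461239 -0.9998733 ]
```

```bash
python3 -m pendant '[0,-0.1,0,0, 0,-0.2,0,0, 0,-0.25,0,0, 0,-0.25,0,0]' | grep -E 'pos|force|clock'; python3 - <<'E'
from h import *
from rig import robot
o=robot.observe(); print(o["wrist_force"],o["torque"],R.from_rotvec(o["tcp_rot"]).as_matrix()[:,2])
E
```

```text
clock: 15.38
position: [0.4456, -0.0293, 0.0496]
wrist_force: [7.8, 0.1, -4.4]
[ 7.82559777  0.11744151 -4.42801773] [ 0.08004755 -0.93084955  0.21595183] [ 0.01947034 -0.00501652 -0.99979785]
```

```bash
python3 - <<'E'
from rig import robot
print(robot.observe()["joint_pos"].round(3))
E
```

```text
[-0.083  0.633  0.058  2.36  -0.214  0.134  1.637]
```

```bash
python3 -m pendant '[0,-0.15,0,0, 0,-0.25,0,0, 0,-0.35,0,0, 0,-0.4,0,0, 0,-0.4,0,0]' | grep -E 'pos|force|clock'; python3 - <<'E'
from h import *
from rig import robot
o=robot.observe(); print(o["wrist_force"],o["torque"],R.from_rotvec(o["tcp_rot"]).as_matrix()[:,2],o["joint_pos"].round(3))
E
```

```text
clock: 15.8
position: [0.4455, -0.0292, 0.0496]
wrist_force: [11.1, -0.4, -8.1]
[11.07042795 -0.44855671 -8.10069043] [ 0.08659795 -1.04656352  0.14726326] [ 0.02607015 -0.00567128 -0.99964403] [-0.082  0.632  0.056  2.364 -0.216  0.123  1.637]
```

The pull has reached 11 N, but the wrist flexes nose-up under load and lifts on the loop (Fz about -8 N). I'll ease off while lowering a few mm.

```bash
python3 -m pendant '[0,-0.1,0.1,0, 0,-0.1,0.2,0, 0,-0.1,0.3,0, 0,-0.1,0.3,0]' | grep -E 'pos|force|clock'; python3 - <<'E'
from h import *
from rig import robot
o=robot.observe(); print(o["wrist_force"],o["torque"],R.from_rotvec(o["tcp_rot"]).as_matrix()[:,2],o["joint_pos"].round(3))
f=grab("scene","8");crop(f,290,180,410,270,6,"pics/s10.png")
E
```

```text
clock: 16.13
position: [0.4456, -0.0292, 0.0468]
wrist_force: [5.2, 0.4, 1.1]
[5.18212838 0.41375729 1.11825525] [ 0.08495529 -1.38805825  0.19703124] [ 0.02861346 -0.005959   -0.99957279] [-0.08   0.638  0.053  2.366 -0.218  0.113  1.638]
```

View pics/s10.png

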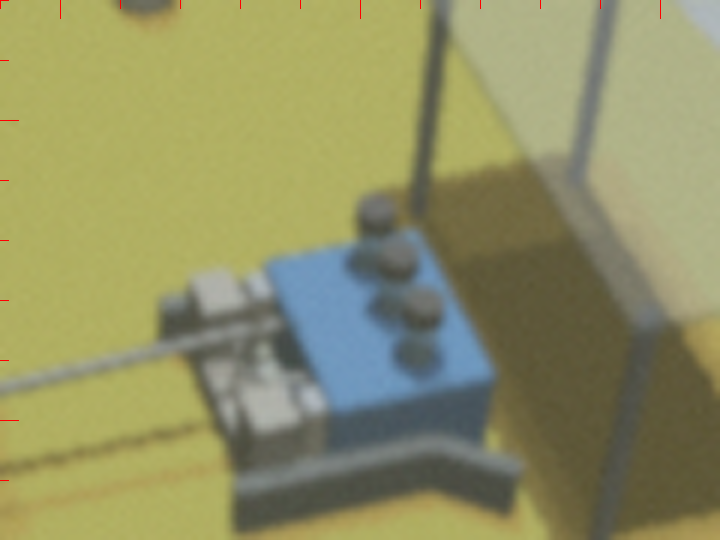

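```bash
python3 -m pendant '[0,-0.15,0.02,0, 0,-0.25,0.04,0, 0,-0.35,0.06,0, 0,-0.4,0.08,0, 0,-0.4,0.08,0]' | grep -E 'pos|force|clock'; python3 - <<'E'
from h import *
from rig import robot
o=robot.observe(); print(o["wrist_force"],R.from_rotvec(o["tcp_rot"]).as_matrix()[:,2],o["joint_pos"].round(3))
E
```

```text
clock: 16.6
position: [0.4454, -0.029, 0.0464]
wrist_force: [9.6, 0.4, -0.7]
[ 9.57675842  0.42608091 -0.65699281] [ 0.03586298 -0.0065949  -0.99933496] [-0.079  0.638  0.05   2.371 -0.22   0.1    1.639]
```

Fz is now balanced and the bar is on its stop (the position no longer changes). But joint 6 is at 0.100, close to its 0.08 limit, because the wrist tilt has built up over several calls. The bar has no spring, so I can safely unhook, recover the wrist margin and re-hook for the clean 12 N hold.

```bash
python3 -m pendant '[0,0.1,0,0, 0,0.3,0,0, 0,0.6,0,0, 0,0.7,0,0, 0,0.7,0,0, 0,0.7,0,0]'; python3 - <<'E'
from h import *
from rig import robot
o=robot.observe(); print(o["wrist_force"],R.from_rotvec(o["tcp_rot"]).as_matrix()[:,2],o["joint_pos"].round(3))
f=grab("top","9");crop(f,300,130,380,220,6,"pics/t10.png")
E
```

```text
clock: 17.1
position: [0.4506, -0.03, 0.0463]
tcp_rot: [2.322, 2.076, 0.031]
wrist_force: [0.6, -0.5, -1.7]
gripper_width: 0.025
[ 0.60268363 -0.47984829 -1.68793105] [ 0.03255468 -0.00661781 -0.99944805] [-0.08   0.64   0.055  2.358 -0.219  0.114  1.64 ]
```

View pics/t10.png

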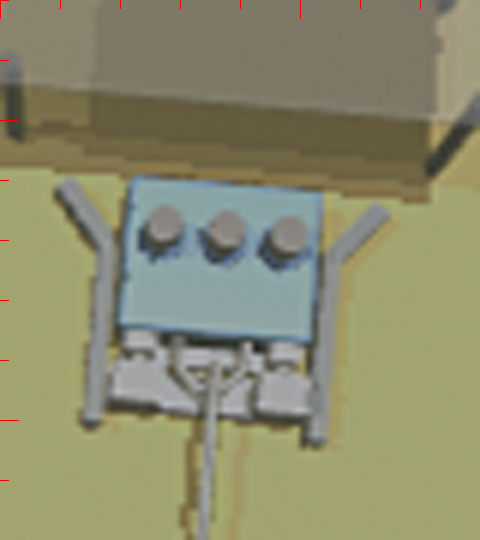

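The rack stays home with the pin slack in the loop. Instead of unhooking I'll pivot the tool about 15° around the pin. That moves the grip farther out, which gives joint 6 more margin, and I'll also raise the grip force.

```bash
python3 -m pendant '[0.35,0,0,0.02, 0.7,0.01,0,0.04, 1.05,0.03,0,0.06, 1.4,0.06,0,0.08, 1.75,0.09,0,0.1, 2.1,0.13,0,0.12, 2.44,0.17,0,0.14, 2.79,0.22,0,0.16, 3.13,0.28,0,0.18, 3.48,0.35,0,0.2, 3.48,0.35,0,0.2, 3.48,0.35,0,0.2]' - 120; python3 - <<'E'
from h import *
from rig import robot
o=robot.observe(); Rm=R.from_rotvec(o["tcp_rot"]).as_matrix();print(o["wrist_force"],Rm[:,2],o["joint_pos"].round(3), "pin",o["position"]+Rm@[0,.175,.018])
f=grab("top","10");crop(f,300,130,380,220,6,"pics/t11.png")
E
```

```text
clock: 18.15
position: [0.4584, 0.0045, 0.0464]
tcp_rot: [2.518, 1.836, 0.036]
wrist_force: [-0.6, -0.4, -1.1]
gripper_width: 0.0249
[-0.62653642 -0.41569842 -1.06756714] [ 0.03330456 -0.00660516 -0.99942342] [-0.182  0.645  0.09   2.344 -0.346  0.13   1.491] pin [ 0.62548949 -0.04913744  0.03430651]
```

View pics/t11.png

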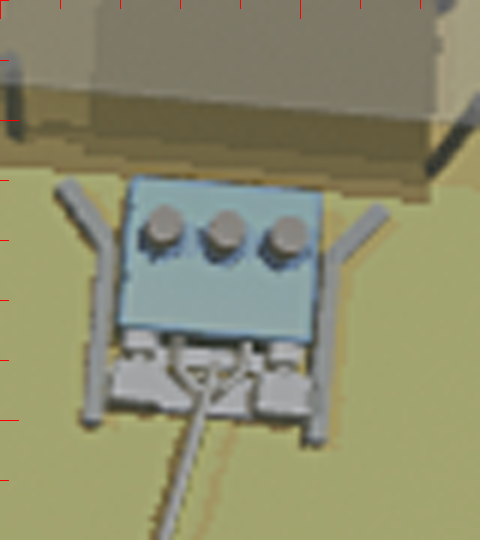

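```bash
python3 -m pendant '[-0.04,-0.15,0,0, -0.07,-0.3,0,0, -0.09,-0.4,0,0, -0.1,-0.49,0,0, -0.1,-0.49,0,0, -0.1,-0.49,0,0]'; python3 - <<'E'
from h import *
from rig import robot
o=robot.observe(); Rm=R.from_rotvec(o["tcp_rot"]).as_matrix();print(o["wrist_force"],Rm[:,2],o["joint_pos"].round(3), "pin",o["position"]+Rm@[0,.175,.018])
E
```

```text
clock: 18.7
position: [0.4537, 0.0047, 0.0463]
tcp_rot: [2.519, 1.835, 0.037]
wrist_force: [1.5, -0.5, -1.0]
gripper_width: 0.0247
[ 1.48326834 -0.4918734  -1.03812085] [ 0.03394077 -0.00681375 -0.99940062] [-0.181  0.643  0.086  2.355 -0.349  0.12   1.492] pin [ 0.62074374 -0.04908304  0.03433304]
```

```bash
python3 -m pendant '[-0.03,-0.15,0.03,0, -0.06,-0.29,0.06,0, -0.09,-0.44,0.1,0, -0.09,-0.44,0.1,0, -0.09,-0.44,0.1,0]'; python3 - <<'E'
from h import *
from rig import robot
o=robot.observe(); Rm=R.from_rotvec(o["tcp_rot"]).as_matrix();print(o["wrist_force"],o["torque"],Rm[:,2],o["joint_pos"].round(3), "pin",o["position"]+Rm@[0,.175,.018])
E
```

```text
clock: 19.12
position: [0.4532, 0.0048, 0.0456]
tcp_rot: [2.515, 1.831, 0.045]
wrist_force: [5.8, -2.4, -3.2]
gripper_width: 0.0247
[ 5.81370007 -2.41790739 -3.2214702 ] [-0.26479706 -0.89674442  0.05240222] [ 0.04156609 -0.00774429 -0.99910574] [-0.179  0.644  0.081  2.361 -0.353  0.105  1.494] pin [ 0.62030327 -0.04908679  0.03490548]
```

Joint 6 still loses margin under load (0.105 at only 6 N), so I need to recover the tilt in free air first. I'll slack off, unhook and lift clear.

```bash
python3 -m pendant '[0.04,0.2,0,0, 0.1,0.5,0,0, 0.12,0.75,0,0, 0.12,0.8,0,0, 0.12,0.8,0,0]'; python3 -m pendant '[0,0,-0.5,0, 0,0,-1.5,0, 0,0.05,-2.5,0, 0,0.1,-3.5,0, 0,0.2,-5,0, 0,0.3,-7,0, 0,0.4,-8.5,0, 0,0.4,-9,0, 0,0.4,-9,0]'; python3 - <<'E'
from h import *
from rig import robot
o=robot.observe(); Rm=R.from_rotvec(o["tcp_rot"]).as_matrix();print(o["wrist_force"],Rm[:,2],o["joint_pos"].round(3), "pin",o["position"]+Rm@[0,.175,.018])
f=grab("scene","11");crop(f,270,160,410,270,5,"pics/s12.png")
print(tool((.47,-.17,.136),-7))
E
```

```text
clock: 19.53
position: [0.4606, 0.0035, 0.0458]
tcp_rot: [2.515, 1.831, 0.044]
wrist_force: [0.3, -1.2, -1.4]
gripper_width: 0.0247
clock: 20.28
position: [0.4612, 0.0031, 0.1374]
tcp_rot: [2.514, 1.831, 0.048]
wrist_force: [-0.1, 0.3, -1.9]
gripper_width: 0.0248
[-0.08027946  0.32219927 -1.89160071] [ 0.04330214 -0.00710527 -0.99903676] [-0.301  0.461  0.247  2.312 -0.29   0.351  1.448] pin [ 0.62832472 -0.050679    0.12705009]
(array([-16.2 ,   6.2 ,   0.22]), np.float64(-0.1896172646900537), np.float64(-17.86))
```

View pics/s12.png

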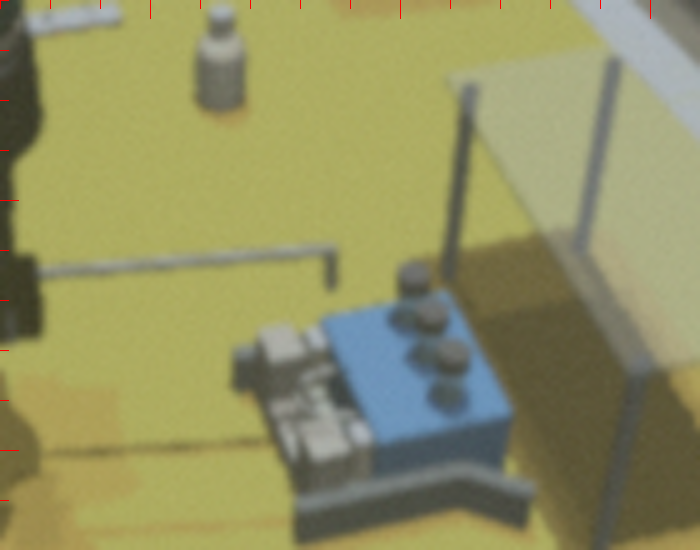

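The pin is out, and the rack and bar haven't moved. I'll go to free space on the right and test the wrist re-levelling with brisk, short moves.

```bash
python3 -m pendant '[-1.5,0.5,0,-0.02, -4,1.2,0,-0.05, -6.5,2,0,-0.08, -9,2.8,0,-0.11, -11.5,3.8,0,-0.14, -14,4.8,0,-0.17, -15.5,5.6,0,-0.19, -16.2,6,0,-0.19, -16.2,6,0,-0.19]'; python3 -m pendant '[0,3,0,0]';python3 - <<'E'
from h import *
from rig import robot
o=robot.observe(); Rm=R.from_rotvec(o["tcp_rot"]).as_matrix();print(Rm[:,2],o["qvel"].round(2))
E
python3 -m pendant '[0,0,0,0, 0,0,0,0, 0,0,0,0]';python3 - <<'E'
from h import *
from rig import robot
o=robot.observe(); Rm=R.from_rotvec(o["tcp_rot"]).as_matrix();print(Rm[:,2],o["joint_pos"].round(3))
E
```

```text
clock: 21.08
position: [0.4678, -0.1714, 0.1374]
tcp_rot: [2.332, 2.055, 0.04]
wrist_force: [-0.2, 0.1, -1.4]
gripper_width: 0.0249
clock: 21.17
position: [0.4887, -0.173, 0.1366]
tcp_rot: [2.345, 2.061, 0.028]
wrist_force: [-1.7, 0.5, -2.3]
gripper_width: 0.0247
[ 0.02670642 -0.00280931 -0.99963937] [-0.14  0.33  0.08 -0.87  0.01  0.45 -0.15]
clock: 21.42
position: [0.4876, -0.171, 0.1358]
tcp_rot: [2.345, 2.065, 0.027]
wrist_force: [-0.3, -0.2, -2.2]
gripper_width: 0.0246
[ 0.02391749 -0.00117386 -0.99971325] [ 0.143  0.508  0.146  2.181 -0.179  0.44   1.876]
```

A single kick halves the tilt (0.041 to 0.024). I'll return gently and repeat.

```bash
cat > st.py <<'E'
from h import *
from rig import robot
o=robot.observe(); Rm=R.from_rotvec(o["tcp_rot"]).as_matrix();print("F",o["wrist_force"].round(1),"tilt",Rm[:2,2].round(4),"j",o["joint_pos"].round(3),"pin",(o["position"]+Rm@[0,.175,.018]).round(4))
E
python3 -m pendant '[0,-0.2,0,0, 0,-0.5,0,0, 0,-0.9,0,0, 0,-1.3,0,0, 0,-1.7,0,0, 0,-2,0,0, 0,-2.2,0,0, 0,-2.3,0,0, 0,-2.3,0,0, 0,-2.3,0,0]' >/dev/null; python3 st.py; python3 -m pendant '[0,3.3,0,0]' >/dev/null;python3 st.py
python3 -m pendant '[0,0,0,0, 0,0,0,0, 0,0,0,0]';python3 st.py
```

```text
F [-0.5 -0.2 -1.2] tilt [ 0.0243 -0.0013] j [ 0.151  0.489  0.142  2.228 -0.181  0.41   1.885] pin [ 0.6389 -0.1903  0.1216]
F [-0.6  0.1 -1. ] tilt [0.0111 0.0024] j [ 0.141  0.514  0.15   2.17  -0.179  0.458  1.872] pin [ 0.6626 -0.1938  0.1187]
clock: 22.58
position: [0.4887, -0.1712, 0.1346]
tcp_rot: [2.357, 2.07, 0.015]
wrist_force: [-0.1, -0.8, -1.7]
gripper_width: 0.0244
F [-0.1 -0.8 -1.7] tilt [0.0104 0.0025] j [ 0.141  0.515  0.15   2.17  -0.179  0.458  1.872] pin [ 0.6624 -0.1937  0.1183]
```

```bash
for i in 1 2; do python3 -m pendant '[0,-0.2,0,0, 0,-0.5,0,0, 0,-0.9,0,0, 0,-1.3,0,0, 0,-1.7,0,0, 0,-2,0,0, 0,-2.3,0,0, 0,-2.4,0,0, 0,-2.4,0,0]' >/dev/null; python3 -m pendant '[0,3.3,0,0]' >/dev/null
python3 -m pendant '[0,0,0,0, 0,0,0,0, 0,0,0,0]'|grep clock;python3 st.py;done
```

```text
clock: 23.67
F [ 0.3  0.4 -1.4] tilt [-0.0034  0.0064] j [ 0.139  0.52   0.153  2.163 -0.178  0.475  1.869] pin [ 0.6615 -0.1941  0.1146]
clock: 24.75
F [ 0.5 -0.8 -1.4] tilt [-0.017   0.0102] j [ 0.138  0.526  0.155  2.156 -0.177  0.491  1.866] pin [ 0.6608 -0.1945  0.111 ]
```

The tilt is now slightly nose-down (-0.017), which gives the margin I need. I'll work out the move back to over the loop with the straight heading.

```bash
cat >> h.py <<'E'
def pinto(P,head):
    from rig import robot
    o=robot.observe(); Rm=R.from_rotvec(o["tcp_rot"]).as_matrix()
    cur=np.degrees(np.arctan2(Rm[1,1],Rm[0,1])); psi=-np.radians(head-cur)
    Rn=Rm@R.from_rotvec([0,0,psi]).as_matrix(); tcp=np.array(P)-Rn@[0,.175,.018]
    return (Rm.T@(tcp-o["position"])*100).round(2),round(psi,3),tcp.round(4)
E
python3 - <<'E'
from h import *
print(pinto((.6255,-.049,.115),-6.2)); print(pinto((.6255,-.049,.060),-6.2))
E
```

```text
(array([13.47, -5.45, -0.19]), np.float64(-0.027), array([ 0.4519, -0.0303,  0.1361]))
(array([13.43, -5.35,  5.31]), np.float64(-0.027), array([ 0.4519, -0.0303,  0.0811]))
```

```bash
python3 -m pendant '[0.5,-0.8,-0.1,0, 1.5,-2,-0.2,0, 3,-3.4,-0.2,-0.01, 5,-4.6,-0.2,-0.02, 7.2,-5.2,-0.2,-0.027, 9.4,-5.4,-0.2,-0.027, 11.3,-5.45,-0.2,-0.027, 12.6,-5.45,-0.2,-0.027, 13.3,-5.45,-0.2,-0.027, 13.5,-5.45,-0.2,-0.027, 13.5,-5.45,-0.2,-0.027, 13.5,-5.45,-0.2,-0.027]';python3 st.py; python3 - <<'E'
from h import *
print(pinto((.6255,-.049,.054),-6.2)); print(pinto((.6255,-.049,.034),-6.2))
E
```

```text
clock: 25.75
position: [0.4515, -0.0309, 0.1363]
tcp_rot: [-2.326, -2.084, 0.01]
wrist_force: [-0.7, -0.1, -1.9]
gripper_width: 0.0247
F [-0.7 -0.1 -1.9] tilt [-0.0171  0.0097] j [-0.15   0.464  0.163  2.291 -0.204  0.417  1.646] pin [ 0.6252 -0.0498  0.1151]
(array([0.02, 0.14, 6.11]), np.float64(-0.001), array([ 0.4519, -0.0303,  0.0752]))
(array([0.  , 0.17, 8.11]), np.float64(-0.001), array([ 0.4519, -0.0303,  0.0552]))
```

```bash
python3 -m pendant '[0,0,1,0, 0,0.05,2.5,0, 0,0.1,4,0, 0,0.12,5,0, 0,0.14,5.8,0, 0,0.14,6.1,0, 0,0.14,6.1,0, 0,0.14,6.1,0]' >/dev/null;python3 st.py; python3 - <<'E'
from h import *
f=grab("scene","13");crop(f,290,180,410,270,6,"pics/s13.png")
f=grab("top","13");crop(f,300,130,380,220,6,"pics/t13.png")
print(pinto((.6255,-.049,.034),-6.2))
E
```

```text
F [ 0.7 -0.5 -1.3] tilt [-0.0171  0.0096] j [-0.098  0.586  0.097  2.317 -0.244  0.265  1.68 ] pin [ 0.6255 -0.0497  0.0542]
(array([ 0.  , -0.01,  2.08]), np.float64(-0.001), array([ 0.4518, -0.0303,  0.055 ]))
```

View pics/s13.png

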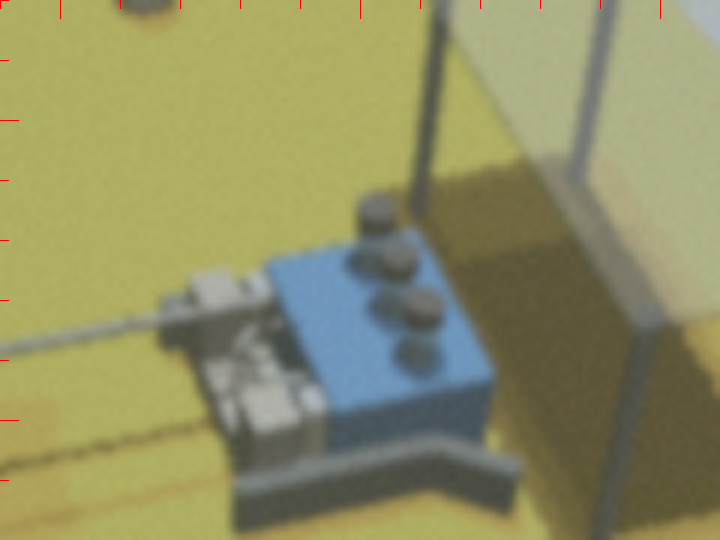

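View pics/t13.png

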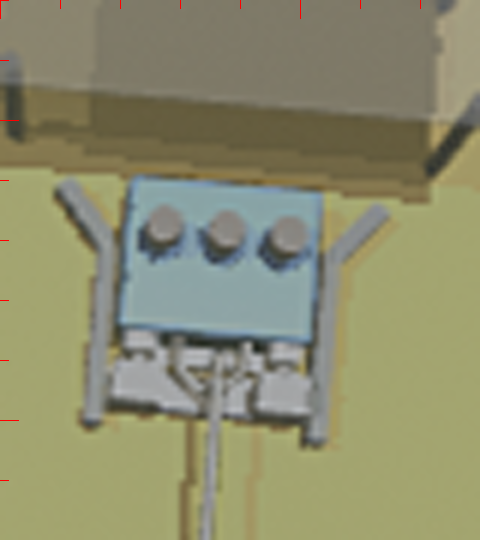

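```bash
python3 - <<'E'
from h import *
f=load("top13");g=load("scene13")
t=lambda X,Y,z:plane(f,300+X/6-.42,130+Y/6-.42,z).round(4)
print("elbow",t(219,362,.084),"legs",t(178,345,.044),t(246,350,.044),"tip",t(212,393,.044))
print("pred elbow px",(proj(f,[.6255,-.0497,.084])-[300,130])*6, (proj(g,[.6255,-.0497,.084])-[290,180])*6,"pin bottom scene",(proj(g,[.6255,-.0497,.054])-[290,180])*6)
E
```

```text
elbow [ 0.6251 -0.0494  0.084 ] legs [ 0.6394 -0.0316  0.044 ] [ 0.636  -0.0663  0.044 ] tip [ 0.6143 -0.0482  0.044 ]
pred elbow px [[217.09336715 358.68256729]] [[268.6301056  292.40504815]] pin bottom scene [[265.766081  338.3912206]]
```

The elbow measures (625,-49), over the loop opening. I'll lower it, take up the slack, then do one continuous pull.

```bash
python3 -m pendant '[0,0,0.6,0, 0,0,1.2,0, 0,0,1.8,0, 0,0,2.1,0, 0,0,2.1,0, 0,0,2.1,0]' >/dev/null;python3 st.py; python3 -m pendant '[0,-0.15,0,0, 0,-0.3,0,0, 0,-0.4,0,0, 0,-0.5,0,0, 0,-0.5,0,0]';python3 st.py
```

```text
F [-0.  -0.2 -2. ] tilt [-0.017   0.0097] j [-0.081  0.63   0.073  2.323 -0.253  0.214  1.688] pin [ 0.6253 -0.0493  0.0332]
clock: 27.43
position: [0.4467, -0.0298, 0.0546]
tcp_rot: [-2.326, -2.084, 0.009]
wrist_force: [-0.1, -0.3, -1.3]
gripper_width: 0.0242
F [-0.1 -0.3 -1.3] tilt [-0.0166  0.0097] j [-0.08   0.627  0.07   2.334 -0.254  0.205  1.688] pin [ 0.6203 -0.0487  0.0335]
```

```bash
python3 -m pendant '[0,-0.15,0.03,0, 0,-0.3,0.08,0, 0,-0.45,0.14,0, 0,-0.55,0.18,0, 0,-0.55,0.18,0]';python3 st.py
```

```text
clock: 27.85
position: [0.4459, -0.0296, 0.0533]
tcp_rot: [-2.332, -2.089, -0.001]
wrist_force: [6.1, -0.4, -2.5]
gripper_width: 0.0244
F [ 6.1 -0.4 -2.5] tilt [-0.0071  0.0085] j [-0.078  0.628  0.065  2.341 -0.257  0.186  1.688] pin [ 0.6197 -0.0486  0.0339]
```

```bash
python3 -m pendant '[0,-0.35,0.03,0, 0,-0.45,0.06,0, 0,-0.5,0.1,0, 0,-0.5,0.1,0]'|grep clock;python3 st.py
```

```text
clock: 28.18
F [ 5.4 -0.4  1.6] tilt [0.0029 0.0077] j [-0.077  0.627  0.061  2.348 -0.258  0.17   1.689] pin [ 0.6197 -0.048   0.0354]
```

```bash
python3 -m pendant '[0,-0.4,0,0, 0,-0.5,0,0, 0,-0.6,0,0, 0,-0.6,0,0]'|grep clock;python3 st.py
```

```text
clock: 28.52
F [ 9.3 -1.1 -6.3] tilt [0.0139 0.0066] j [-0.076  0.625  0.057  2.355 -0.261  0.154  1.69 ] pin [ 0.6198 -0.0477  0.0377]
```

```bash
python3 -m pendant '[0,-0.5,0.04,0, 0,-0.7,0.08,0, 0,-0.85,0.12,0, 0,-0.85,0.12,0, 0,-0.85,0.12,0, 0,-0.85,0.12,0]'|grep clock;python3 st.py
```

```text
clock: 29.02
F [10.6 -1.7 -3.7] tilt [0.0296 0.0048] j [-0.073  0.624  0.05   2.366 -0.264  0.127  1.691] pin [ 0.6197 -0.0475  0.0399]
```

```bash
python3 -m pendant '[0,-0.85,0.1,0, 0,-0.9,0.16,0, 0,-0.9,0.16,0, 0,-0.9,0.16,0, 0,-0.9,0.16,0, 0,-0.9,0.16,0]'|grep clock;python3 st.py
```

```text
clock: 29.52
F [12.8 -1.6 -6.8] tilt [0.0458 0.003 ] j [-0.069  0.625  0.043  2.376 -0.27   0.099  1.693] pin [ 0.6197 -0.0474  0.0416]
```

```bash
python3 - <<'E'
from h import *
f=grab("scene","14");crop(f,290,180,410,270,6,"pics/s14.png")
E
python3 st.py
```

```text
F [13.4 -1.7 -7.6] tilt [0.0457 0.003 ] j [-0.069  0.625  0.043  2.376 -0.27   0.099  1.693] pin [ 0.6197 -0.0475  0.0416]
```

View pics/s14.png

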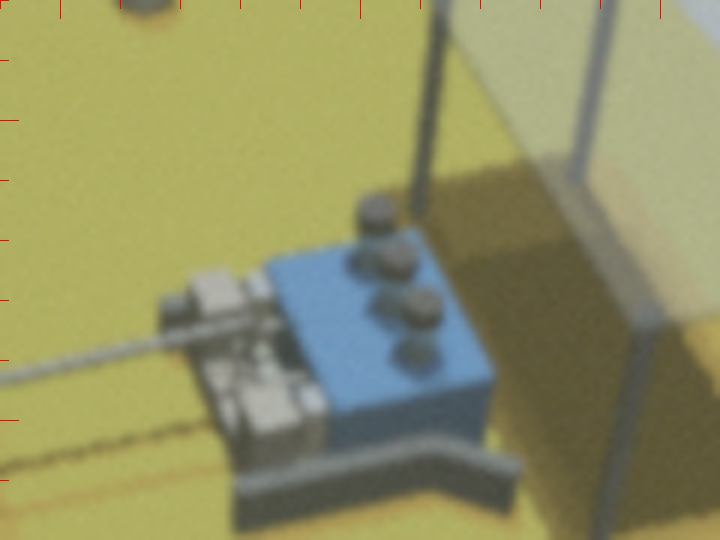

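The rack is flat and home, with the pull at about 13 N along the dock. Camera grabs keep the last target held, so I'll hold through them and watch the force.

```bash
python3 - <<'E'
from h import *
from rig import robot,cams
for i in range(10):
    cams.grab_frame("scene"); o=robot.observe(); F=o["wrist_force"]-[0,0,-1.35]
    print(round(o["clock"],2),F.round(1),round(np.linalg.norm(F),1),o["joint_pos"][5].round(4))
    if np.linalg.norm(F)>15.8: break
g=load("scene14")
for z in(.060,.064,.068,.072): print(z,(proj(g,[.6197,-.0475,z])-[290,180])*6)
E
```

```text
29.62 [11.9 -1.2 -5.3] 13.1 0.0985
29.67 [13.2 -1.5 -5.8] 14.4 0.0986
29.72 [13.3 -1.9 -5.8] 14.7 0.0985
29.77 [13.1 -1.4 -6.1] 14.6 0.0985
29.82 [13.4 -2.2 -5.4] 14.6 0.0985
29.87 [13.5 -1.7 -5.5] 14.6 0.0986
29.92 [13.5 -2.8 -5.2] 14.7 0.0985
29.97 [13.1 -1.6 -4.8] 14.0 0.0985
30.02 [12.5 -1.5 -4.9] 13.5 0.0985
30.07 [12.8 -2.  -5.4] 14.0 0.0986
0.06 [[252.70340322 329.61179723]]
0.064 [[253.04686957 323.53503187]]
0.068 [[253.39210686 317.42693436]]
0.072 [[253.73912881 311.28726176]]
```

```bash
python3 - <<'E'
from h import *
from rig import robot,cams
A=[]
for i in range(12):
    cams.grab_frame("scene"); o=robot.observe(); F=o["wrist_force"]-[0,0,-1.35]; A.append(F)
    if np.linalg.norm(F)>16: break
A=np.array(A);print(round(o["clock"],2),A.mean(0).round(1),A.max(0).round(1),np.linalg.norm(A,axis=1).max(),o["joint_pos"][5])
E
```

```text
30.67 [13.2 -1.7 -5.7] [14.2 -0.9 -4.9] 15.69125870239567 0.09856899678983848
```

I held about 13 N steadily for over a second, so I'll release the pull gently into the slack.

```bash
python3 -m pendant '[0,-0.4,0.05,0, 0,-0.1,0.05,0, 0,0.1,0.05,0, 0,0.35,0,0, 0,0.55,0,0, 0,0.65,0,0, 0,0.65,0,0, 0,0.65,0,0]';python3 st.py; python3 - <<'E'
from h import *
f=grab("scene","15");crop(f,290,180,410,270,6,"pics/s15.png")
f=grab("top","15");crop(f,300,130,380,220,6,"pics/t15.png")
E
```

```text
clock: 31.33
position: [0.4507, -0.0288, 0.0518]
tcp_rot: [2.32, 2.077, 0.054]
wrist_force: [0.5, 0.2, -0.7]
gripper_width: 0.0245
F [ 0.5  0.2 -0.7] tilt [0.044  0.0031] j [-0.072  0.627  0.049  2.363 -0.273  0.112  1.698] pin [ 0.6252 -0.0481  0.0414]
```

View pics/s15.png

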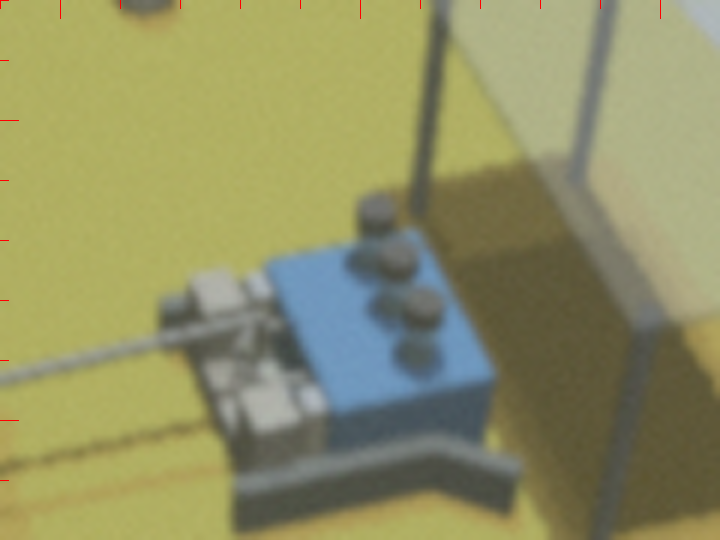

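View pics/t15.png

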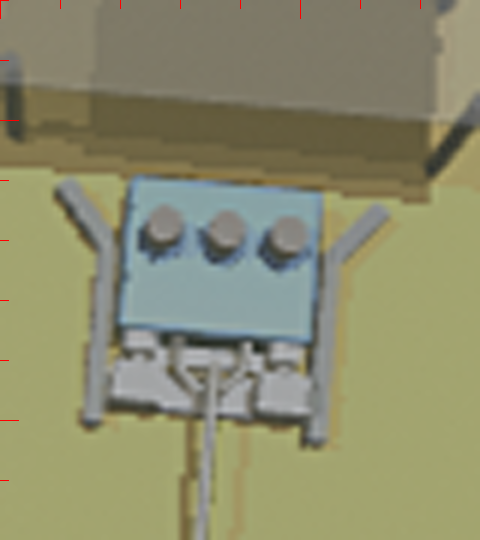

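The rack hasn't moved and the pin is slack. I'll lift the pin out and carry the hook to free space on the right.

```bash
python3 -m pendant '[0,0.02,-0.5,0, 0,0.06,-1.5,0, 0,0.1,-2.5,0, 0,0.15,-3.5,0, 0,0.23,-5,0, 0,0.3,-7,0, 0,0.37,-8.3,0, 0,0.4,-8.8,0, 0,0.4,-8.8,0]'|grep -E 'clock|force'; python3 st.py; python3 - <<'E'
from h import *
print(tool((.455,-.21,.135),-7))
f=grab("scene","16");crop(f,250,150,410,270,5,"pics/s16.png")
E
```

```text
clock: 32.18
wrist_force: [0.7, -0.2, -1.4]
F [ 0.7 -0.2 -1.4] tilt [0.0471 0.0032] j [-0.167  0.439  0.172  2.328 -0.227  0.341  1.661] pin [ 0.6261 -0.0487  0.1313]
(array([-17.91,   2.32,   0.57]), np.float64(0.011447034496953461), np.float64(-6.34))
```

View pics/s16.png

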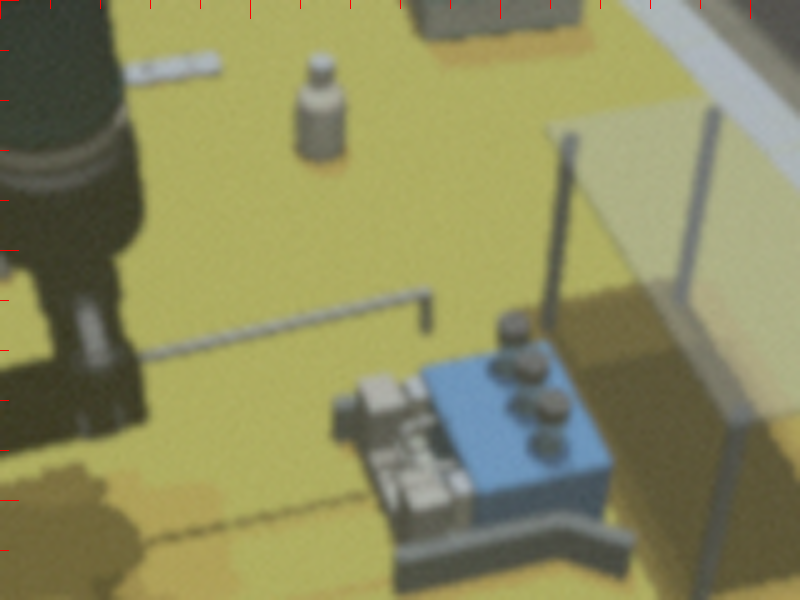

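```bash
python3 - <<'E'
from h import *
from rig import robot
g=load("scene16")
for z in(.145,.15,.155,.16,.165): print(z,proj(g,[.6265,-.0487,z]))
print(robot.observe()["position"])
E
python3 -m pendant '[-1.2,0.3,0,0, -3.5,0.8,0,0, -6,1.2,0,0, -8.5,1.6,0,0, -11,1.9,0,0.01, -13.5,2.1,0,0.011, -15.8,2.3,0,0.011, -17.3,2.3,0,0.011, -17.9,2.3,0,0.011, -17.9,2.3,0,0.011, -17.9,2.3,0,0.011]'; python3 st.py
```

```text
0.145 [[335.98884718 211.8413369 ]]
0.15 [[336.07765038 210.42447611]]
0.155 [[336.16705915 208.99795336]]
0.16 [[336.25707971 207.56166948]]
0.165 [[336.34771837 206.11552393]]
[ 0.45101735 -0.02940342  0.14035934]
clock: 33.15
position: [0.4535, -0.209, 0.1391]
tcp_rot: [2.333, 2.065, 0.056]
wrist_force: [-0.1, 0.8, -0.8]
gripper_width: 0.0249
F [-0.1  0.8 -0.8] tilt [0.0436 0.0046] j [ 0.263  0.482  0.118  2.224 -0.19   0.406  1.989] pin [ 0.6278 -0.2301  0.1286]
```

```bash
for i in 1 2; do python3 -m pendant '[0,3.3,0,0]' >/dev/null
python3 -m pendant '[0,-0.1,0,0, 0,-0.3,0,0, 0,-0.7,0,0, 0,-1.1,0,0, 0,-1.5,0,0, 0,-1.9,0,0, 0,-2.3,0,0, 0,-2.4,0,0, 0,-2.4,0,0, 0,-2.4,0,0]' |grep clock;python3 st.py;done
python3 - <<'E'
from h import *
from rig import robot
print(robot.observe()["position"])
f=grab("scene","17");crop(f,250,200,410,350,5,"pics/s17.png")
f=grab("top","17");crop(f,340,150,440,270,5,"pics/t17.png")
E
```

```text
clock: 34.07
F [ 0.3 -0.3 -1.2] tilt [0.03   0.0102] j [ 0.257  0.487  0.122  2.217 -0.189  0.423  1.983] pin [ 0.6275 -0.2286  0.1251]
clock: 34.98
F [ 0.4  0.6 -1.4] tilt [0.0181 0.0141] j [ 0.253  0.491  0.127  2.209 -0.188  0.439  1.978] pin [ 0.6276 -0.2292  0.1224]
[ 0.45375241 -0.20722531  0.13753878]
```

View pics/s17.png

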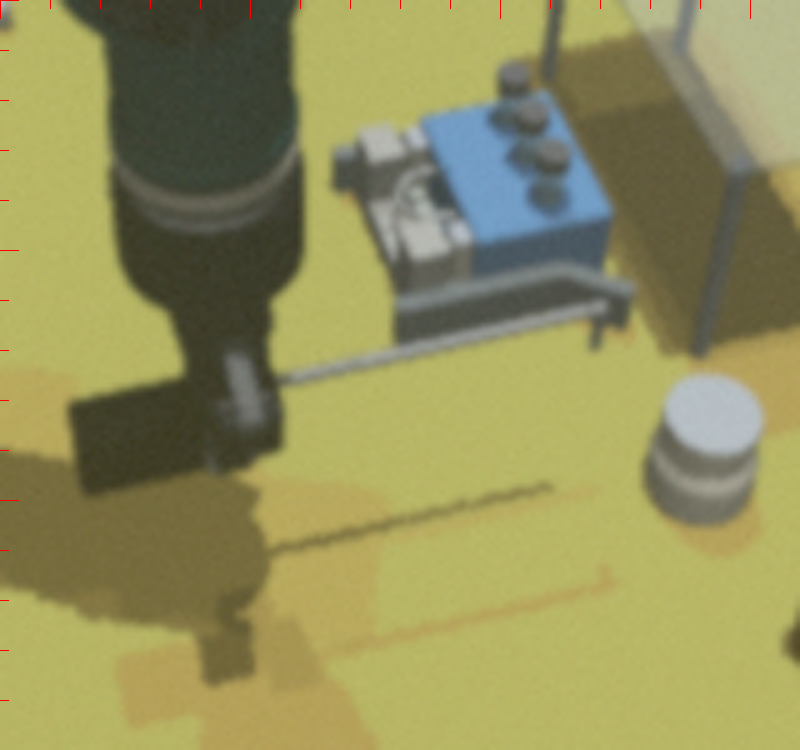

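View pics/t17.png

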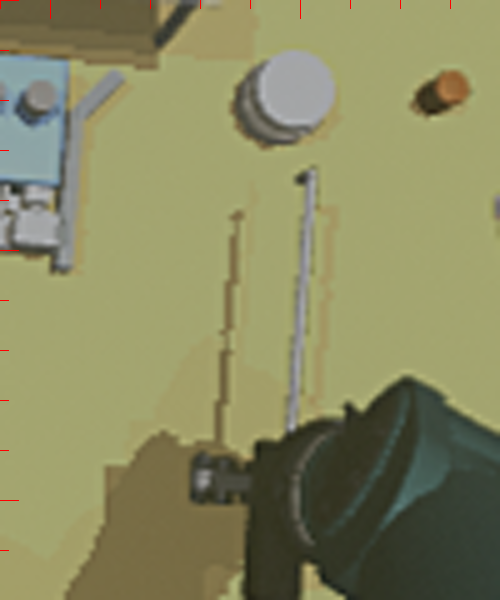

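The rod looks level, and its tip is about 3 cm from the jar and well clear of the dock. I'll lower it to the bench.

```bash
python3 -m pendant '[0,0,1,0, 0,0,3,0, 0,0,5,0, 0,0,7,0, 0,0,8.7,0, 0,0,9.8,0, 0,0,10.5,0, 0,0,10.8,0, 0,0,10.8,0, 0,0,10.8,0]';python3 st.py; for i in 1 2 3; do python3 -m pendant '[0,0,0.1,0, 0,0,0.15,0, 0,0,0.15,0]'|grep -E 'pos|force';done;python3 st.py
```

```text
clock: 35.92
position: [0.4564, -0.2059, 0.0299]
tcp_rot: [2.356, 2.074, 0.037]
wrist_force: [0.2, 0.5, -2.0]
gripper_width: 0.0246
F [ 0.2  0.5 -2. ] tilt [0.019  0.0137] j [ 0.315  0.695  0.041  2.24  -0.232  0.199  2.017] pin [ 0.6303 -0.2279  0.0149]
position: [0.4568, -0.206, 0.029]
wrist_force: [-0.1, 0.1, -0.7]
position: [0.4569, -0.206, 0.0275]
wrist_force: [-0.3, -0.5, -1.5]
position: [0.4568, -0.206, 0.0259]
wrist_force: [-0.3, -0.3, -1.9]
F [-0.3 -0.3 -1.9] tilt [0.0201 0.0132] j [ 0.317  0.703  0.038  2.24  -0.233  0.189  2.018] pin [ 0.6307 -0.2279  0.0111]
```

```bash
for i in 1 2; do python3 -m pendant '[0,0,0.05,0, 0,0,0.1,0, 0,0,0.1,0]'|grep -E 'pos|force';done;python3 st.py;  python3 - <<'E'
from h import *
f=grab("scene","18");crop(f,260,270,420,370,5,"pics/s18.png")
E
```

```text
position: [0.4569, -0.2059, 0.0251]
wrist_force: [0.3, -0.2, 2.5]
position: [0.457, -0.206, 0.0248]
wrist_force: [0.2, -0.6, 8.7]
F [ 0.2 -0.6  8.7] tilt [0.0202 0.0136] j [ 0.318  0.706  0.036  2.24  -0.234  0.187  2.018] pin [ 0.6309 -0.228   0.01  ]
```

View pics/s18.png

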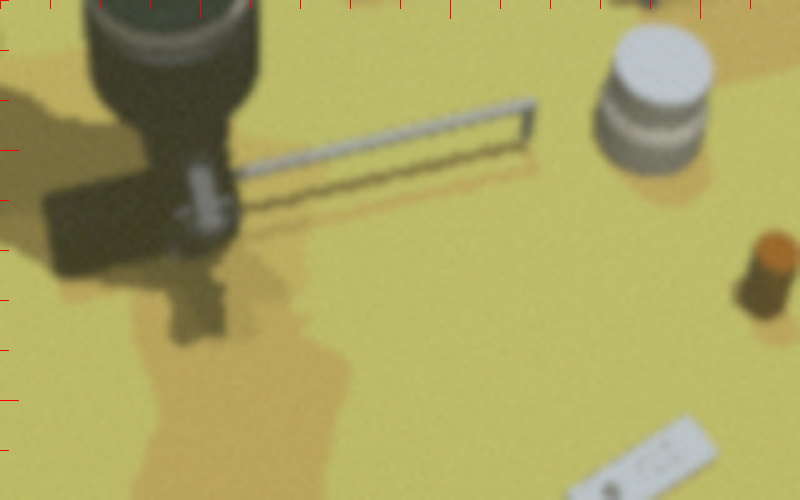

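The handle is on the bench at 8.7 N of contact and the hook sits level. I'll relieve the press and release.

```bash
python3 -m pendant '[0,0,-0.05,0, 0,0,-0.05,0, 0,0,-0.05,0]' 160 20|grep -E 'force|width'; python3 -m pendant '[0,0,0,0, 0,0,0,0, 0,0,0,0, 0,0,0,0, 0,0,0,0, 0,0,0,0]' 0 | grep -E 'force|width';python3 -m pendant '[0,0,-0.5,0, 0,0,-1.5,0, 0,0,-3,0, 0,0,-5,0, 0,0,-8,0, 0,0,-11,0, 0,0,-14,0, 0,0,-16,0, 0,0,-17,0, 0,0,-17,0]' | grep -E 'clock|pos|force|width'; python3 - <<'E'
from h import *
f=grab("scene","19");crop(f,260,170,420,370,4,"pics/s19.png")
f=grab("top","19");crop(f,290,120,440,270,4,"pics/t19.png")
E
```

```text
wrist_force: [0.5, -0.1, 0.4]
gripper_width: 0.0317
wrist_force: [0.6, 0.5, 0.4]
gripper_width: 0.0853
clock: 38.8
position: [0.4548, -0.2089, 0.1979]
wrist_force: [-0.7, -0.2, -0.2]
gripper_width: 0.0852
```

View pics/s19.png

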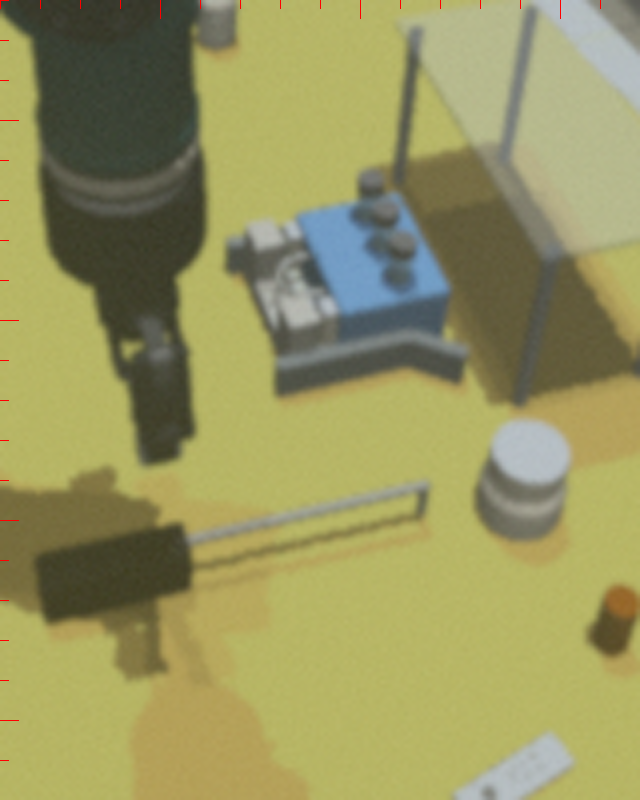

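View pics/t19.png

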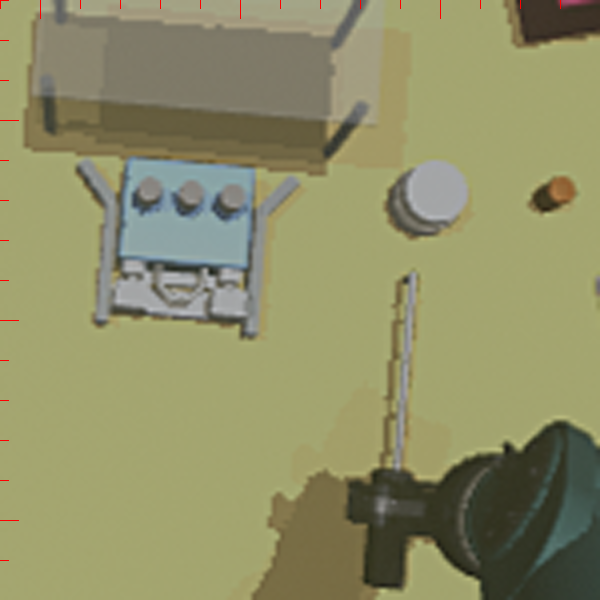

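The hook stands upright and level. The rack sits in the dock against the pads with the loop free, and the jar and vial are in place. One last comparison before I hand in.

```bash
python3 - <<'E'
from h import *
a,b,c=load("top7")["image"],load("top19")["image"],load("top0")["image"]
print("rack shift",cv2.phaseCorrelate(cv2.cvtColor(a[150:190,315:365],cv2.COLOR_RGB2GRAY).astype(np.float32),cv2.cvtColor(b[150:190,315:365],cv2.COLOR_RGB2GRAY).astype(np.float32)))
d=cv2.absdiff(b,c).max(2); 
for n,(u,v,r) in dict(jar=(398,170,9),vial=(430,168,7),c1=(445,199,9),c0=(196,193,10),timer=(234,256,16),reagent=(232,171,7),cup=(177,227,12)).items(): print(n,d[v-r:v+r,u-r:u+r].max())
from rig import robot
robot.sign_off()
E
```

```text
rack shift ((-0.009520717591723127, 0.04319428716426188), 1.008323590040207)
jar 78
vial 11
c1 11
c0 11
timer 11
reagent 11
cup 11
the job is handed in; nothing more can be done
```

The job is handed in at about 39 s. The rack is home in the dock with the bar pushed in, and the hook stands upright on the bench clear of both. The sign-off gives no verdict.

**What I did:** I picked the hook up by its handle, dropped the pin into the loop and dragged the rack in until the bar stopped moving. The wrist tilted under load and brought joint 6 close to its limit, so I unhooked, re-levelled the wrist in free air and hooked on again for the final pull. Then I unhooked, stood the hook on its handle, let go and lifted the arm away.

**Checks that passed:**
- **Rack:** it moved less than 0.05 pixel in the top view between first reaching the stop and after the hook was set down, and it sat flat each time I looked.
- **Bystanders:** the timer, both cassettes, reagent, cup and vial are unchanged in the pictures. The jar's patch differs, which I put down to the rod and its shadow no longer being beside it. The jar looks to be in the same place.

**Checks that were off or less certain:**
- **Pull force:** the final hold lasted about 1.1 s at roughly 13 N along the dock, a little over the 12 N asked. About 5 to 6 N of lift on the loop came with it, so the combined reading averaged about 14.5 N and peaked at 15.7 N, under the 17 N limit. I read the force only at the end of some moves, so short peaks in between would not show.
- **Earlier pulls:** several earlier attempts, before and after the re-hook, pressed the rack at 5 to 11 N before the steady hold.
- **Bar fully in:** I judged this from the rack stopping hard and from the pictures. I did not measure the bar's travel.

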